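# Free the guard bar and load the beaker drainer

## Robot

A 6-joint arm with a two-finger parallel gripper is mounted at the origin on the work surface. World frame = base frame: x ahead of the robot, y to its left, z up, the work surface at z = 0. Lengths are in m, angles in rad, forces in N, time in s.
With the tool pointing down it reaches from about 0.35 to 0.725 m from the base axis. Payload 6 kg.
Tool frame: the origin (TCP) lies at the very end of the fingers, on their centre line; the grasp point (between the pads) lies 19 mm behind it; z points along the fingers, y is the direction in which the jaws open and shut (so a half turn about z gives the same grasp; the last joint's range is limited). The gripper opens to 85 mm and grips with 20 to 120 N. Pads are 22 mm wide; open, the fingers measure 114 mm over their backs; the gripper's body (76 mm by 85 mm) begins 54 mm behind the grasp point. The pads swing forward as they close: fully open they stand 13 mm farther back than shut.
Start: joints at [1.65, 0.04, 0.085, 0, -1.615, -0.334], TCP at [0.151, 0.581, 0.231] pointing down, gripper open.
Joint ranges: [-2.56, 2.56], [-1.29, 2.01], [-1.08, 1.49], [-3.29, 1.98], [-2.81, -0.18], [-2.99, 2.99]. Speed limits (rad/s): [2.57, 2.57, 3.01, 3.14, 3.14, 3.14].

## Interface

Orientations are given as a unit quaternion [x, y, z, w].
In Python, from bench import robot gives the robot as it stands.
- The arm moves only by the tool drive_tool, never from a script. Its argument "series" is a list of rows, each an object of numbers: "tx", "ty", "tz": the shift along the tool's x, y, z in mm; "ax", "ay", "az": the turn, a rotation vector about the tool's x, y, z in rad. A call has 1 to 8 rows; each row is the pose to reach, as a shift and turn from the pose measured when the call began, along the tool's axes at that moment; what a row does not reach only later rows make up. A row lasts 1/8 s, in which the tool goes at most 62.5 mm and 10.7 degrees, less where a joint would pass 70% of its speed; a pose out of reach is approached as far as the arm can. A call with a gripper value outside its range is refused whole. "fingers" is the closure, from 0 (fully open) to 1 (shut), set as the call begins (left out, the last holds). The fingers move at their own pace and stop on an object; "force" is the grip in N (left out, the last holds). Time passes only in rows, so rows that repeat a pose let the fingers close. It gives the time, the measured TCP pose, the force and the opening at its end, in the units of the state.
- robot.observe(): the state, without advancing time (a new reading comes with each control period).
- robot.grab_frame(name): name is "scene" or "top" or "wrist"; returns the picture (400x640x3 uint8, blue, green, red); there is no depth.
- robot.get_calibration(name): a dict with "K" (3x3 intrinsics, pixels), "world_to_cam" (4x4, takes a point from world to camera coordinates); the wrist camera has in their place "hand_eye" (4x4, takes a point from camera to tool coordinates, whose origin is the TCP and whose axes are the flange's). Camera axes: x right, y up, looking along -z (the intrinsics and any distortion apply to the point x, -y, -z); pixel columns grow to the right and rows downward; lengths in m; the calibration is good to about 2 mm. A picture is of the moment at which its call begins: read the wrist's pose just before it. get_calibration takes no time and is no camera call.
- robot.hand_in(): hands the job in, once; it reports no verdict.
The state is a dict: "time": time; "qpos": joint angles; "joint_vel": joint speeds; "joint_torque": joint torques, N m; "position": TCP position; "tcp_rot": TCP orientation; "force": force on the tool from outside, world axes, zero at the start; "wrist_torque": the same for the moment, N m; "opening": opening from 0.0 (shut) to 1.0 (fully open).
Only numpy, scipy, OpenCV 4.12 (cv2) and the standard library are available. Lean on these libraries where they do the work, as an engineer would, in place of code of your own. Each camera call takes 0.05 s, during which the arm holds its last target. There are 200 camera calls.

## Task

Pull the drying-fan knob out to its stop, then push the forked tool down between the black wall and the red plate of the drainer so that it squeezes the spring bar back, and with the bar held back lift the orange guard bar off and lay it in the two notches of the sloped grey rest. Then put the fork back hanging in its wooden stand and set every yellow beaker that is there, still upside down as it stands, on the sloped draining tray, in any order; last of all push the fan knob fully home. Leave the other crockery and things where they are.

Things in the scene. Friction and masses are not known exactly. Their poses are not given: they have to be found in the camera images.
- rack: Steel drainer, fixed. Origin on the worktop under the middle of its tray; x away from the robot at yaw 0, y along the unit towards the black spring bracket. Tray inside 162 mm (x) by 212 mm (y), floor rising 6 degrees towards +x: 22 mm high in front, 30 mm in the middle, 38 mm behind. Rims 34 mm high in front, 50 mm behind, 40 mm at the ends.
- fork_slot (a point): Top middle of the 12 mm slot for the fork, rack coordinates (0, 0.131, 0.095), level with the top of the black fixed wall (rack y 0.113 to 0.125, 95 mm high, 96 mm wide), on whose far side stands the red plate (face at y = 0.137 when home). The 8 mm brass pin crosses the slot along y, its axis 24 mm below this point.
- tray_mid (a point): Middle of the tray floor, rack coordinates (0, 0, 0.030).
- spring_bar (a joint): Brass pin with red plate (82 wide, 44 tall, 8 mm thick, top 91 mm high); slides along the rack's +y: 0 home, 0.022 m fully squeezed; spring 2.1 to 5.4 N; springs back. At home the pin reaches through the black wall 7 mm into the guard's lug; clear of it from about 0.011 on. The fork fully down gives about 0.016 and stays so by itself. A second black wall stands behind, 88 mm high.
- guard: Orange guard bar, 210 mm long, 20 by 20 mm, 0.14 to 0.24 kg, across the tray at the start. Origin: middle of its underside; y along the bar, z up. At its +y end (y = 0.103 to 0.111) a steel lug 34 by 34 mm with an 18 mm square hole along y, where the pin sits. With the pin back it lifts straight up; 5 mm of play towards -y.
- guard_mid (a point): Centre of the guard bar, 10 mm above its origin.
- guard_rest: Grey fixed rest, base 70 by 140 mm, origin on the worktop under its middle. Posts at y = -0.055 (notch floor 50 mm high) and y = +0.055 (74 mm), 12 mm thick in y, notches 34 mm wide in x, ears 14 mm high. The guard lies along y in both notches, rising 12.3 degrees towards +y, its centre about 74 mm above the worktop; either end may be up.
- fork: Forked tool, 0.25 kg, 134 mm tall. Origin midway between the tips of its two tines; z up the handle, x from tine to tine. Round steel tines 44 mm apart, 60 mm long: 28 mm diameter, the lower 35 mm tapering to 6 mm. Blue flange 84 (x) by 46 mm (y), 60 to 70 mm above the tips; plain handle 24 by 24 mm from 70 to 134 mm.
- fork_stand: Fixed wooden stand in which the fork hangs. Origin on the worktop under its middle. Two walls 12 mm thick, 75 mm high, 100 mm long in x, with a 33 mm gap between them centred on y = 0, open at both ends. The fork hangs by its flange on the wall tops, tines in the gap, its x along the stand's x; tips then 15 mm above the worktop.
- saddle (a point): Middle of the notch floor of the saddle near the bracket, rack coordinates (0, 0.096, 0.061); its twin is at (0, -0.106, 0.061), with an end stop beyond it at y = -0.112. Each saddle is 40 mm wide in x and 8 to 12 mm in y, its notch 28 mm wide between ears reaching 77 mm high. The guard bar lies in both at the start.
- fork_grip (a point): Point on the axis of the fork's handle 110 mm above the tips. In use the fork goes upright down the slot astride the pin, its x along the rack's x (either way round), until the flange lands on the black wall: tips then 35 mm above the worktop, axis at rack y = 0.139. The taper pushes the plate back; this takes about 5 to 15 N.
- fan_box: White fixed switch box, 90 by 90 by 50 mm, origin under its middle; the red fan knob stands on its top.
- knob (a joint): Push-pull fan knob, 0 pushed home, 0.022 m pulled out (up) to its stop; it stays where it is left (about 3 N of friction).
- knob_head (a point): Middle of the knob's red head on its axis (it moves with the knob): head 40 mm diameter, from 15 mm below to 13 mm above this point; 75 mm above the worktop when home.
- beaker1: Yellow beaker standing upside down on the blue mat, 58 mm diameter, 70 mm tall, 0.08 to 0.17 kg, solid to the touch. Origin: centre of its lower end, z up. Two to four of the four are present (absent: None from the start).
- beaker2: Yellow beaker standing upside down on the blue mat, 58 mm diameter, 70 mm tall, 0.08 to 0.17 kg, solid to the touch. Origin: centre of its lower end, z up. Two to four of the four are present (absent: None from the start).
- beaker3: Yellow beaker standing upside down on the blue mat, 58 mm diameter, 70 mm tall, 0.08 to 0.17 kg, solid to the touch. Origin: centre of its lower end, z up. Two to four of the four are present (absent: None from the start).
- beaker4: Yellow beaker standing upside down on the blue mat, 58 mm diameter, 70 mm tall, 0.08 to 0.17 kg, solid to the touch. Origin: centre of its lower end, z up. Two to four of the four are present (absent: None from the start).
- soap: Green soap bottle, 60 mm diameter, 170 mm tall, origin under its middle; to be left alone.
- mug: Blue mug, 80 mm diameter, 90 mm tall, origin under its middle; to be left alone.
- sponge: Brown flat sponge block, 90 by 60 by 30 mm, origin under its middle; to be left alone.
- bowl: White bowl, 100 mm diameter, 50 mm tall, origin under its middle; to be left alone.
- jar: Glass jar, 64 mm diameter, 110 mm tall, origin under its middle; to be left alone.
- saucer: White saucer, 100 mm diameter, 18 mm tall, origin under its middle; to be left alone.

How it is judged:
On the way, in this order (a step that is already met when the one before it is completed fails the run):
1. the fan knob is pulled out to its stop, the guard bar still linked (value of joint knob above 0.017 m and distance of guard from where it was at the start of the episode below 0.015 m), for 0.2 s.
2. the fork squeezes the spring bar clear of the lug (fingers off the drainer), knob out, guard bar still in its saddles (all of step 1 and value of joint spring_bar above 0.012 m and contact force between fork and rack above 0.5 N and contact force between the fingers and rack below 0.3 N), for 0.3 s.
3. the guard bar lies in both notches of the sloped rest, let go, knob still out (value of joint knob above 0.017 m and contact force between the fingers and guard below 0.3 N and x of guard_mid in the frame of guard_rest between -0.015 and 0.015 m and y of guard_mid in the frame of guard_rest between -0.035 and 0.035 m and z of guard_mid in the frame of guard_rest between 0.062 and 0.083 m and angle between the y axis of guard and the y axis of guard_rest, either way round below 0.35 rad and linear speed of guard below 0.03 m/s), for 0.3 s.
4. the fork hangs in its stand and all the beakers stand on the tray, let go, knob still out (value of joint knob above 0.017 m and contact force between the fingers and fork below 0.3 N and x of fork in the frame of fork_stand between -0.045 and 0.045 m and y of fork in the frame of fork_stand between -0.01 and 0.01 m and z of fork in the frame of fork_stand between 0.009 and 0.021 m and angle between fork's own z axis and vertical below 0.12 rad and x of beaker1 in the frame of rack between -0.065 and 0.065 m and y of beaker1 in the frame of rack between -0.09 and 0.09 m and z of beaker1 in the frame of rack between 0.016 and 0.046 m and angle between each of beaker1, beaker2, beaker3, beaker4's own z axis and vertical below 0.2 rad and linear speed of each of beaker1, beaker2, beaker3, beaker4 below 0.03 m/s and x of beaker2 in the frame of rack between -0.065 and 0.065 m and y of beaker2 in the frame of rack between -0.09 and 0.09 m and z of beaker2 in the frame of rack between 0.016 and 0.046 m and x of beaker3 in the frame of rack between -0.065 and 0.065 m and y of beaker3 in the frame of rack between -0.09 and 0.09 m and z of beaker3 in the frame of rack between 0.016 and 0.046 m and x of beaker4 in the frame of rack between -0.065 and 0.065 m and y of beaker4 in the frame of rack between -0.09 and 0.09 m and z of beaker4 in the frame of rack between 0.016 and 0.046 m and contact force between the fingers and beaker1 below 0.3 N and contact force between the fingers and beaker2 below 0.3 N and contact force between the fingers and beaker3 below 0.3 N and contact force between the fingers and beaker4 below 0.3 N), for 0.3 s.
5. the fan knob is pushed home (value of joint knob below 0.004 m), for 0.2 s.
At the end, for the whole second after the job is handed in: Knob within 4 mm of home, spring bar within 3 mm of home, guard bar at rest in both notches (within 35 mm of the middle along it), fork hanging upright in its stand (within 45 mm of its middle), every beaker present upright within 11 degrees on the tray, its axis 15 mm or more inside the rims (value of joint knob below 0.004 m and value of joint spring_bar below 0.003 m and x of guard_mid in the frame of guard_rest between -0.015 and 0.015 m and y of guard_mid in the frame of guard_rest between -0.035 and 0.035 m and z of guard_mid in the frame of guard_rest between 0.062 and 0.083 m and angle between the y axis of guard and the y axis of guard_rest, either way round below 0.35 rad and linear speed of each of guard, beaker1, beaker2, beaker3, beaker4 below 0.03 m/s and x of fork in the frame of fork_stand between -0.045 and 0.045 m and y of fork in the frame of fork_stand between -0.01 and 0.01 m and z of fork in the frame of fork_stand between 0.009 and 0.021 m and angle between fork's own z axis and vertical below 0.12 rad and x of beaker1 in the frame of rack between -0.065 and 0.065 m and y of beaker1 in the frame of rack between -0.09 and 0.09 m and z of beaker1 in the frame of rack between 0.016 and 0.046 m and angle between each of beaker1, beaker2, beaker3, beaker4's own z axis and vertical below 0.2 rad and x of beaker2 in the frame of rack between -0.065 and 0.065 m and y of beaker2 in the frame of rack between -0.09 and 0.09 m and z of beaker2 in the frame of rack between 0.016 and 0.046 m and x of beaker3 in the frame of rack between -0.065 and 0.065 m and y of beaker3 in the frame of rack between -0.09 and 0.09 m and z of beaker3 in the frame of rack between 0.016 and 0.046 m and x of beaker4 in the frame of rack between -0.065 and 0.065 m and y of beaker4 in the frame of rack between -0.09 and 0.09 m and z of beaker4 in the frame of rack between 0.016 and 0.046 m); the robot touches nothing.
It fails at once if another thing on the worktop is shifted by more than 40 mm (distance of any of soap, mug, sponge, bowl, jar, saucer from where it was at the start of the episode above 0.04 m).
Of beaker1, beaker2, beaker3, beaker4 only 2 to 4 are there at a start; the rules pass over those that are not, and their reading is None.
At some moment in a run one of beaker1, beaker2, beaker3, beaker4 may be knocked a few centimetres aside while the robot is not near it.
Once in a run the grip may slacken for a moment while it holds something.
It also fails if it takes over 210 s, if anything falls off the work surface, if the arm or the gripper's body presses on something with over 40 N, if the wrist force passes 120 N, or if a joint passes its speed limit or range.

## Working session

There is one attempt and no reset: what is moved stays moved. The work goes in short steps, Python scripts to look and compute and a tool call to move; the robot and the scene stay as the last step left them, time stands still between calls to the robot, and variables do not carry over. Pictures are saved under pics/ and viewed, about 12 in all and at most 16, crops included, and the job is handed in when it is done.

Besides the shell and the picture viewer there is one more tool, called after "Request:" as a command line: name --argument value ..., lists and objects as JSON in quotes. drive_tool: Moves the arm, as the interface text tells. Its arguments: {"type":"object","properties":{"series":{"type":"array","items":{"type":"object","properties":{"tx":{"type":"number"},"ty":{"type":"number"},"tz":{"type":"number"},"ax":{"type":"number"},"ay":{"type":"number"},"az":{"type":"number"}}}},"fingers":{"type":"number"},"force":{"type":"number"}},"required":["series"]}

```bash
mkdir -p pics; ls; python3 - <<'E'
from bench import robot
import cv2,numpy as np
s=robot.observe();print(s)
for n in("scene","top","wrist"):
    c=robot.get_calibration(n);print(n,{k:np.round(v,4).tolist() if not isinstance(v,str) else v for k,v in c.items()})
    cv2.imwrite(f"pics/{n}0.png",robot.grab_frame(n))
E
```

```text
pics
{'time': 0.0, 'qpos': array([ 1.64968365e+00,  4.08203983e-02,  8.38014436e-02, -4.79885974e-04,
       -1.61549777e+00, -3.33697543e-01]), 'joint_vel': array([ 0.00147358, -0.00068566,  0.00099624,  0.000336  ,  0.00103523,
       -0.0002134 ]), 'joint_torque': array([ 8.29075270e-04, -3.68203533e+01,  3.47403753e+01,  6.93192020e+00,
       -5.43260350e-03,  3.47122544e-06]), 'position': array([0.15107051, 0.58032773, 0.23026566]), 'tcp_rot': array([ 9.91895882e-01, -1.27050233e-01, -5.84337627e-05,  8.91058587e-04]), 'force': array([ 0.37332367,  0.30415889, -0.39871559]), 'wrist_torque': array([-0.00607494, -0.02081711, -0.01908976]), 'opening': 0.9986695409635371}
scene {'K': [[421.1561, 0.0, 318.4117], [0.0, 421.1561, 203.1712], [0.0, 0.0, 1.0]], 'world_to_cam': [[-0.7818, 0.6231, 0.0205, 0.3668], [-0.3455, -0.4605, 0.8177, 0.1117], [0.519, 0.6322, 0.5753, -1.6665], [0.0, 0.0, 0.0, 1.0]]}
top {'K': [[435.4934, 0.0, 320.1551], [0.0, 435.4934, 203.7411], [0.0, 0.0, 1.0]], 'world_to_cam': [[-0.012, -0.9999, -0.005, 0.0632], [0.9823, -0.0127, 0.1867, -0.552], [-0.1867, -0.0027, 0.9824, -1.1782], [0.0, 0.0, 0.0, 1.0]]}
wrist {'K': [[291.1554, 0.0, 321.2302], [0.0, 291.1554, 201.5164], [0.0, 0.0, 1.0]], 'hand_eye': [[-0.0006, 0.9518, 0.3068, 0.0794], [1.0, 0.0005, 0.0004, 0.0002], [0.0002, 0.3068, -0.9518, -0.1431], [0.0, 0.0, 0.0, 1.0]]}
```

View pics/top0.png

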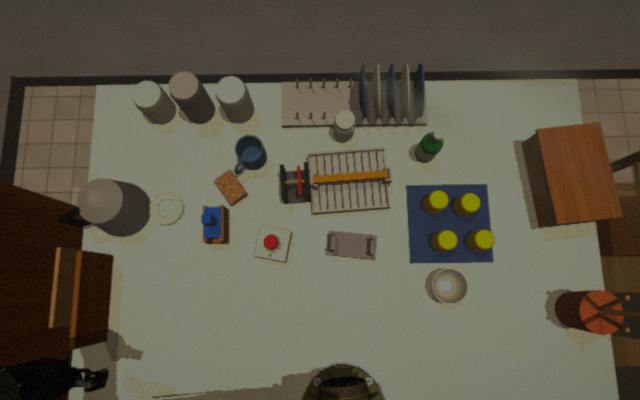

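View pics/scene0.png

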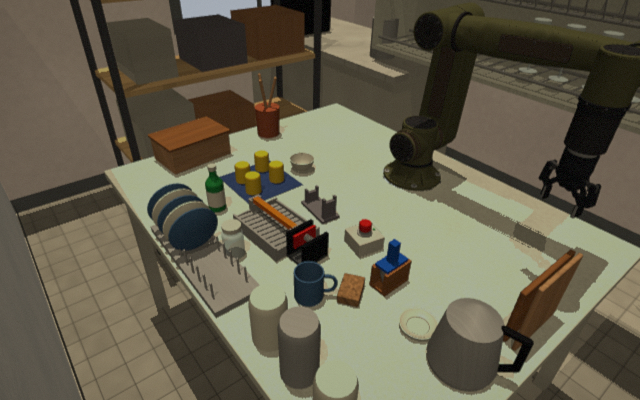

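```bash
cat > h.py <<'E'
from bench import robot
import cv2,numpy as np
from scipy.spatial.transform import Rotation as R
def cam(n,s=None):
    c=robot.get_calibration(n);K=np.array(c["K"])
    if n!="wrist":
        W=np.linalg.inv(np.array(c["world_to_cam"]));
    else:
        T=np.eye(4);T[:3,:3]=R.from_quat(s["tcp_rot"]).as_matrix();T[:3,3]=s["position"]
        W=T@np.array(c["hand_eye"])
    return K,W   # W: cam->world
def ray(n,px,z,s=None):
    K,W=cam(n,s);px=np.atleast_2d(px).astype(float)
    d=np.c_[(px[:,0]-K[0,2])/K[0,0],-(px[:,1]-K[1,2])/K[1,1],-np.ones(len(px))]@W[:3,:3].T
    o=W[:3,3];return o+d*((z-o[2])/d[:,2])[:,None]
def proj(n,P,s=None):
    K,W=cam(n,s);q=(np.atleast_2d(P)-W[:3,3])@W[:3,:3]
    return np.c_[K[0,0]*q[:,0]/-q[:,2]+K[0,2],K[1,1]*-q[:,1]/-q[:,2]+K[1,2]]
def look(n,name=None):
    s=robot.observe();im=robot.grab_frame(n)
    if name: cv2.imwrite("pics/"+name,im)
    return im,s
def go(p,yaw=None,pitch=0):
    """print tool-frame move to TCP p with tool down, tool-y axis (jaw dir) at world angle yaw (deg, mod 180)"""
    s=robot.observe();r=R.from_quat(s["tcp_rot"]);m=r.as_matrix()
    print("now",np.round(s["position"],4),"jaw",round(np.degrees(np.arctan2(m[1,1],m[0,1])),1),"q6",round(s["qpos"][5],2),"F",np.round(s["force"],1),"op",round(s["opening"],3),"t",round(s["time"],1))
    d=r.inv().apply(np.array(p)-s["position"])*1000
    best=None
    if yaw is not None:
        for k in(0,180):
            a=np.radians(yaw+k);y=np.array([np.cos(a),np.sin(a),0]);z=np.array([0,0,-1.]);x=np.cross(y,z)
            v=(r.inv()*R.from_matrix(np.c_[x,y,z])).as_rotvec()
            if best is None or np.linalg.norm(v)<np.linalg.norm(best):best=v
    print("t",np.round(d,1),"a",None if best is None else np.round(best,3), "|a|deg",None if best is None else round(np.degrees(np.linalg.norm(best)),1))
def hsv(im,lo,hi):
    return cv2.inRange(cv2.cvtColor(im,cv2.COLOR_BGR2HSV),np.array(lo),np.array(hi))
def blobs(mask,amin=60):
    n,l,st,c=cv2.connectedComponentsWithStats(mask)
    o=[]
    for i in range(1,n):
        if st[i,4]>=amin:
            pts=np.argwhere(l==i)[:,::-1].astype(np.float32);rr=cv2.minAreaRect(pts)
            o.append((st[i,4],c[i],rr))
    return sorted(o,key=lambda t:-t[0])
E
python3 - <<'E'
from h import *
im=cv2.imread("pics/top0.png")
for nm,lo,hi,z in(("yellow",(22,120,80),(33,255,255),.07),("orange",(10,150,120),(20,255,255),.081),("red",(0,150,90),(8,255,255),.085),("blue",(105,150,60),(120,255,255),.1)):
    for a,c,rr in blobs(hsv(im,lo,hi),40):
        if 140<c[0]<520 and c[1]<320: print(nm,a,np.round(c),np.round(rr[0]),np.round(rr[1]),round(rr[2]),np.round(ray("top",rr[0],z)[0],3), np.round(ray("top",cv2.boxPoints(rr),z)[:,:2],3).tolist())
print("rest",ray("top",[(327,232),(376,235),(375,259),(326,256)],0.0))
big=cv2.resize(im[120:300,140:520],None,fx=2.1,fy=2.1,interpolation=cv2.INTER_CUBIC)
cv2.imwrite("pics/topc.png",cv2.convertScaleAbs(big,alpha=1.6))
E
```

```text
yellow 319 [447. 239.] [447. 240.] [20. 19.] 63 [ 0.445 -0.29   0.07 ] [[0.458, -0.255], [0.481, -0.304], [0.432, -0.324], [0.41, -0.276]]
yellow 304 [484. 239.] [484. 238.] [19. 19.] 0 [ 0.447 -0.392  0.07 ] [[0.421, -0.364], [0.473, -0.368], [0.473, -0.42], [0.42, -0.416]]
yellow 301 [438. 199.] [438. 199.] [19. 18.] 45 [ 0.558 -0.273  0.07 ] [[0.559, -0.236], [0.596, -0.274], [0.557, -0.31], [0.52, -0.271]]
yellow 300 [470. 202.] [470. 202.] [18. 18.] 90 [ 0.549 -0.36   0.07 ] [[0.575, -0.337], [0.574, -0.387], [0.523, -0.383], [0.524, -0.334]]
orange 446 [350. 176.] [349. 176.] [ 6. 74.] 85 [ 0.625 -0.027  0.081] [[0.627, 0.076], [0.641, -0.129], [0.624, -0.129], [0.61, 0.075]]
orange 49 [231. 188.] [231. 189.] [11. 15.] 77 [0.592 0.303 0.081] [[0.603, 0.327], [0.612, 0.287], [0.58, 0.28], [0.572, 0.319]]
red 149 [271. 241.] [271. 242.] [13. 13.] 45 [0.444 0.192 0.085] [[0.445, 0.216], [0.469, 0.192], [0.444, 0.167], [0.42, 0.192]]
red 85 [299. 180.] [299. 180.] [27.  3.] 86 [0.616 0.115 0.085] [[0.654, 0.122], [0.655, 0.113], [0.577, 0.108], [0.577, 0.117]]
blue 394 [212. 222.] [210. 222.] [28. 17.] 90 [0.497 0.352 0.1  ] [[0.536, 0.377], [0.535, 0.331], [0.459, 0.328], [0.46, 0.374]]
rest [[ 0.47865605  0.0375346   0.        ]
 [ 0.46809965 -0.10467778  0.        ]
 [ 0.39885445 -0.0993159   0.        ]
 [ 0.40917553  0.04145204  0.        ]]
```

View pics/topc.png

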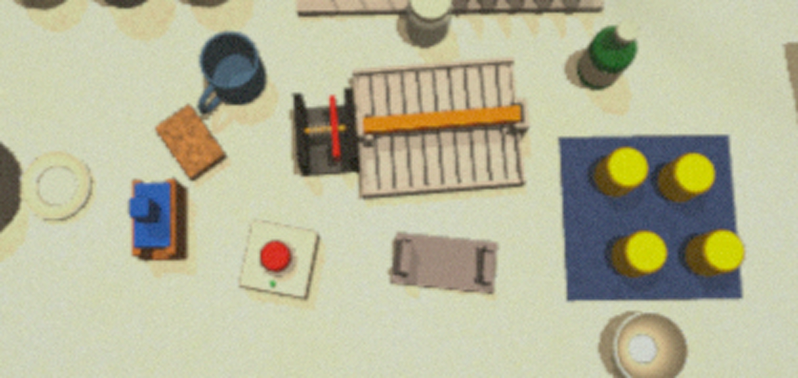

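```bash
python3 -c "
from h import *
go((.444,.192,.2),90)"
```

```text
now [0.1511 0.5804 0.2305] jaw -104.6 q6 -0.33 F [-1.3  0.3 -0.4] op 1.004 t 0.1
t [381.3 302.   31. ] a [ 0.001  0.    -0.255] |a|deg 14.6
```

Request:
drive_tool --series '[{"tx":48,"ty":38,"tz":0,"az":-0.03},{"tx":96,"ty":76,"tz":0,"az":-0.06},{"tx":144,"ty":114,"tz":0,"az":-0.1},{"tx":192,"ty":152,"tz":5,"az":-0.13},{"tx":240,"ty":190,"tz":10,"az":-0.16},{"tx":288,"ty":228,"tz":20,"az":-0.2},{"tx":336,"ty":266,"tz":25,"az":-0.23},{"tx":381,"ty":302,"tz":31,"az":-0.255}]' --fingers 0 --force 50

```text
validation failed for argument at $.se...
```

Request:
drive_tool --series '[{"tx":0},{"tx":0}]'

```text
validation failed for argument at $.se...
```

```bash
python3 - <<'E'
from h import *
im,s=look("wrist","w1.png")
go((.444,.192,.2),90)
for a,c,rr in blobs(hsv(im,(0,150,90),(8,255,255)),40): print("red",a,np.round(c),np.round(rr[1]),np.round(ray("wrist",rr[0],.088,s)[0],4))
for a,c,rr in blobs(hsv(im,(105,150,60),(120,255,255)),200): print("blue",a,np.round(c),np.round(rr[1]),np.round(ray("wrist",rr[0],.1,s)[0],4))
E
```

```text
now [0.1511 0.5804 0.2307] jaw -104.6 q6 -0.33 F [ 0.2 -0.8  0.3] op 1.003 t 0.2
t [381.3 302.   31. ] a [ 0.001  0.    -0.255] |a|deg 14.6
```

View pics/w1.png

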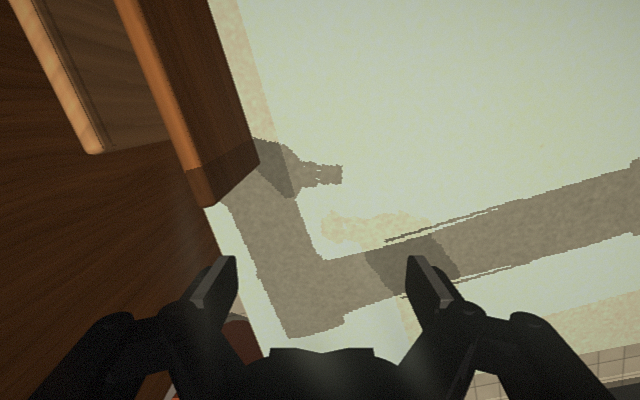

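Request:
drive_tool --series '[{"tx":48,"ty":38,"tz":0,"ax":0,"ay":0,"az":-0.03},{"tx":96,"ty":76,"tz":0,"ax":0,"ay":0,"az":-0.06},{"tx":144,"ty":114,"tz":0,"ax":0,"ay":0,"az":-0.1},{"tx":192,"ty":152,"tz":5,"ax":0,"ay":0,"az":-0.13},{"tx":240,"ty":190,"tz":10,"ax":0,"ay":0,"az":-0.16},{"tx":288,"ty":228,"tz":20,"ax":0,"ay":0,"az":-0.2},{"tx":336,"ty":266,"tz":25,"ax":0,"ay":0,"az":-0.23},{"tx":381,"ty":302,"tz":31,"ax":0,"ay":0,"az":-0.255}]' --fingers 0 --force 50

```text
time: 1.2
position: [0.4445, 0.1903, 0.2]
tcp_rot: [1.0, 0.001, 0.0, 0.0]
force: [0.2, 0.4, 0.9]
opening: 0.996
```

```bash
python3 - <<'E'
from h import *
im,s=look("wrist","w2.png")
go((.444,.192,.2),90)
for a,c,rr in blobs(hsv(im,(0,150,90),(8,255,255)),40): print("red",a,np.round(c),np.round(rr[1]),np.round(ray("wrist",rr[0],.088,s)[0],4))
for a,c,rr in blobs(hsv(im,(105,150,60),(120,255,255)),200): print("blue",a,np.round(c),np.round(rr[1]),np.round(ray("wrist",rr[0],.1,s)[0],4))
E
```

```text
now [0.4467 0.1856 0.1991] jaw -90.1 q6 0.75 F [-0.9 -1.7 -1. ] op 1.003 t 1.2
t [-2.7 -6.4 -0.9] a [ 0.003  0.    -0.002] |a|deg 0.2
red 1120 [321. 199.] [37. 37.] [0.4446 0.1897 0.088 ]
red 423 [426.  19.] [11. 39.] [0.5883 0.11   0.088 ]
blue 3958 [137. 131.] [107.  54.] [0.5037 0.3423 0.1   ]
blue 1268 [ 78. 145.] [35. 43.] [0.4949 0.3911 0.1   ]
```

View pics/w2.png

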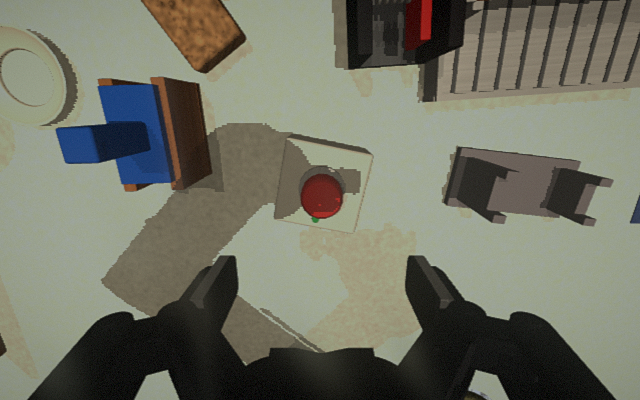

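Request:
drive_tool --series '[{"tx":0,"ty":-3,"tz":40,"ax":0,"ay":0,"az":0},{"tx":0,"ty":-3,"tz":80,"ax":0,"ay":0,"az":0},{"tx":0,"ty":-3,"tz":95,"ax":0,"ay":0,"az":0},{"tx":0,"ty":-3,"tz":95,"ax":0,"ay":0,"az":0}]'

```text
time: 1.75
position: [0.4465, 0.1881, 0.104]
tcp_rot: [1.0, -0.001, -0.001, 0.002]
force: [0.0, -0.5, -0.1]
opening: 1.001
```

```bash
python3 -c "
from h import *
go((.4445,.190,.060),90)"
```

```text
now [0.4465 0.1881 0.104 ] jaw -90.1 q6 0.75 F [ 0.  -0.5 -0.1] op 1.001 t 1.8
t [-2.  -2.1 44. ] a [ 0.005  0.001 -0.002] |a|deg 0.3
```

Request:
drive_tool --series '[{"tx":-2,"ty":-2,"tz":22,"ax":0,"ay":0,"az":0},{"tx":-2,"ty":-2,"tz":43,"ax":0,"ay":0,"az":0},{"tx":-2,"ty":-2,"tz":43,"ax":0,"ay":0,"az":0}]'

```text
time: 2.12
position: [0.4444, 0.1901, 0.0614]
tcp_rot: [1.0, -0.001, -0.001, 0.003]
force: [-0.3, 0.2, 0.3]
opening: 0.997
```

Request:
drive_tool --series '[{"tx":0,"ty":0,"tz":0,"ax":0,"ay":0,"az":0},{"tx":0,"ty":0,"tz":0,"ax":0,"ay":0,"az":0},{"tx":0,"ty":0,"tz":0,"ax":0,"ay":0,"az":0},{"tx":0,"ty":0,"tz":0,"ax":0,"ay":0,"az":0},{"tx":0,"ty":0,"tz":0,"ax":0,"ay":0,"az":0},{"tx":0,"ty":0,"tz":0,"ax":0,"ay":0,"az":0}]' --fingers 1 --force 40

```text
time: 2.88
position: [0.4448, 0.1903, 0.0618]
tcp_rot: [1.0, -0.001, -0.0, 0.002]
force: [1.8, -0.5, 2.8]
opening: 0.45
```

Request:
drive_tool --series '[{"tx":0,"ty":0,"tz":-6,"ax":0,"ay":0,"az":0},{"tx":0,"ty":0,"tz":-12,"ax":0,"ay":0,"az":0},{"tx":0,"ty":0,"tz":-18,"ax":0,"ay":0,"az":0},{"tx":0,"ty":0,"tz":-22,"ax":0,"ay":0,"az":0},{"tx":0,"ty":0,"tz":-24,"ax":0,"ay":0,"az":0},{"tx":0,"ty":0,"tz":-24,"ax":0,"ay":0,"az":0}]'

```text
time: 3.62
position: [0.4446, 0.1902, 0.0838]
tcp_rot: [1.0, -0.001, -0.001, 0.002]
force: [10.5, 0.8, -15.0]
opening: 0.448
```

Request:
drive_tool --series '[{"tx":0,"ty":0,"tz":0,"ax":0,"ay":0,"az":0},{"tx":0,"ty":0,"tz":0,"ax":0,"ay":0,"az":0},{"tx":0,"ty":0,"tz":-1,"ax":0,"ay":0,"az":0},{"tx":0,"ty":0,"tz":-10,"ax":0,"ay":0,"az":0},{"tx":0,"ty":0,"tz":-60,"ax":0,"ay":0,"az":0},{"tx":0,"ty":0,"tz":-120,"ax":0,"ay":0,"az":0},{"tx":0,"ty":0,"tz":-160,"ax":0,"ay":0,"az":0}]' --fingers 0

```text
time: 4.5
position: [0.4452, 0.191, 0.248]
tcp_rot: [1.0, -0.001, 0.001, 0.001]
force: [0.6, -0.3, -0.3]
opening: 0.996
```

Request:
drive_tool --series '[{"tx":10,"ty":-40,"tz":-20,"ax":0,"ay":0,"az":0},{"tx":20,"ty":-80,"tz":-20,"ax":0,"ay":0,"az":0},{"tx":20,"ty":-120,"tz":-20,"ax":0,"ay":0,"az":0},{"tx":20,"ty":-158,"tz":-20,"ax":0,"ay":0,"az":0},{"tx":20,"ty":-158,"tz":-20,"ax":0,"ay":0,"az":0},{"tx":20,"ty":-158,"tz":-20,"ax":0,"ay":0,"az":0}]'

```text
time: 5.25
position: [0.4656, 0.3488, 0.2683]
tcp_rot: [1.0, -0.001, 0.001, 0.001]
force: [-0.5, 0.3, -0.8]
opening: 1.004
```

```bash
python3 - <<'E'
from h import *
im,s=look("wrist","w3.png")
go((.497,.35,.2),90)
for a,c,rr in blobs(hsv(im,(0,150,90),(8,255,255)),40): print("red",a,np.round(c),np.round(rr[1]),np.round(ray("wrist",rr[0],.110,s)[0],4))
m=hsv(im,(105,150,60),(120,255,255))
for a,c,rr in blobs(m,200): print("blue",a,np.round(c),np.round(rr[1]),np.round(rr[2]),np.round(ray("wrist",cv2.boxPoints(rr),.085,s),4).tolist())
E
```

```text
now [0.4656 0.3485 0.2685] jaw -90.1 q6 0.58 F [ 0.2 -0.4  1.3] op 0.999 t 5.3
t [31.2 -1.7 68.6] a [ 0.002 -0.003 -0.002] |a|deg 0.2
red 851 [465. 203.] [30. 34.] [0.4457 0.191  0.11  ]
red 632 [561.  38.] [ 8. 79.] [0.6056 0.1263 0.11  ]
blue 2099 [318. 140.] [69. 41.] 88.0 [[0.5408, 0.375, 0.085], [0.5425, 0.331, 0.085], [0.4668, 0.3265, 0.085], [0.4648, 0.3737, 0.085]]
```

View pics/w3.png

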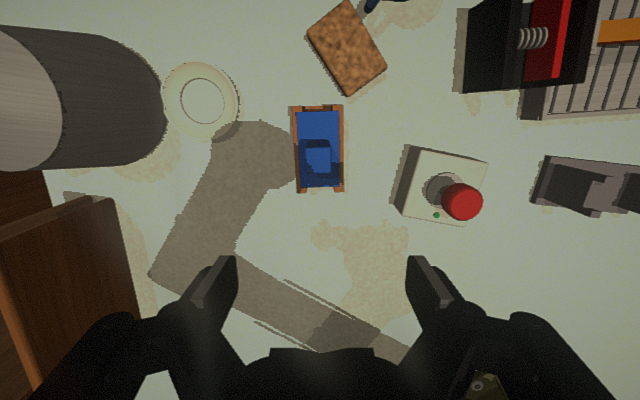

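```bash
python3 - <<'E'
from h import *
s=robot.observe();im=cv2.imread("pics/w3.png")
print(ray("wrist",[(319,154)],.149,s))
c=ray("wrist",[(292,106),(344,104),(344,190),(298,192)],.075,s);print(c,c.mean(0))
m=hsv(im,(5,60,40),(22,255,255))
m[:, :285]=0;m[:,355:]=0;m[:95]=0;m[200:]=0
b=hsv(im,(100,120,20),(125,255,255));b[:,:285]=0;b[:,355:]=0;b[:95]=0;b[200:]=0
for mm in(b,m|b):
    rr=cv2.minAreaRect(np.argwhere(cv2.morphologyEx(mm,cv2.MORPH_OPEN,np.ones((3,3))))[:,::-1].astype(np.float32));p=ray("wrist",cv2.boxPoints(rr),.085 if mm is b else .075,s);print(np.round(rr[2],1),np.round(p,4).tolist(),p.mean(0))
hb=cv2.cvtColor(im,cv2.COLOR_BGR2HSV)[130:180:5,318];print(hb.tolist())
bright=((hsv(im,(105,100,150),(120,255,255)))&b)
for a,c,rr in blobs(bright,100): print(a,c,np.round(ray("wrist",rr[0],.149,s),4),rr)
E
```

```text
[[0.50559971 0.34982703 0.149     ]]
[[0.54736111 0.37967722 0.075     ]
 [0.54928236 0.32256144 0.075     ]
 [0.45145693 0.32051766 0.075     ]
 [0.44915535 0.37574899 0.075     ]] [0.49931394 0.34962633 0.075     ]
87.3 [[0.5411, 0.3748, 0.085], [0.543, 0.3302, 0.085], [0.4598, 0.3249, 0.085], [0.4576, 0.3731, 0.085]] [0.50035952 0.35076308 0.085     ]
88.5 [[0.5483, 0.3811, 0.075], [0.5495, 0.3241, 0.075], [0.4503, 0.3194, 0.075], [0.4488, 0.3819, 0.075]] [0.49920883 0.35161547 0.075     ]
[[109, 172, 132], [109, 173, 131], [110, 133, 50], [113, 125, 51], [109, 175, 134], [109, 178, 130], [109, 175, 131], [109, 173, 130], [109, 171, 131], [108, 130, 59]]
```

Request:
drive_tool --series '[{"tx":17,"ty":-2,"tz":40,"ax":0,"ay":0,"az":-0.03},{"tx":34.5,"ty":-2,"tz":80,"ax":0,"ay":0,"az":-0.03},{"tx":34.5,"ty":-2,"tz":120,"ax":0,"ay":0,"az":-0.03},{"tx":34.5,"ty":-2,"tz":150,"ax":0,"ay":0,"az":-0.03},{"tx":34.5,"ty":-2,"tz":162,"ax":0,"ay":0,"az":-0.03},{"tx":34.5,"ty":-2,"tz":162,"ax":0,"ay":0,"az":-0.03},{"tx":34.5,"ty":-2,"tz":162,"ax":0,"ay":0,"az":-0.03}]'

```text
time: 6.18
position: [0.5013, 0.3505, 0.1087]
tcp_rot: [1.0, 0.014, 0.003, 0.0]
force: [-0.3, 0.2, 0.0]
opening: 1.002
```

```bash
python3 - <<'E'
from h import *
go((.5,.3505,.106),92)
E
```

```text
now [0.5013 0.3505 0.1087] jaw -88.4 q6 0.66 F [-0.3  0.2  0. ] op 1.002 t 6.2
t [-1.3 -0.1  2.7] a [ 0.    -0.005 -0.007] |a|deg 0.5
```

Request:
drive_tool --series '[{"tx":-1,"ty":0,"tz":1,"ax":0,"ay":0,"az":0},{"tx":-1,"ty":0,"tz":1,"ax":0,"ay":0,"az":0},{"tx":-1,"ty":0,"tz":1,"ax":0,"ay":0,"az":0},{"tx":-1,"ty":0,"tz":1,"ax":0,"ay":0,"az":0},{"tx":-1,"ty":0,"tz":1,"ax":0,"ay":0,"az":0},{"tx":-1,"ty":0,"tz":1,"ax":0,"ay":0,"az":0},{"tx":-1,"ty":0,"tz":1,"ax":0,"ay":0,"az":0},{"tx":-1,"ty":0,"tz":1,"ax":0,"ay":0,"az":0}]' --fingers 1 --force 80

```text
time: 7.18
position: [0.5004, 0.3507, 0.108]
tcp_rot: [1.0, 0.014, 0.003, -0.0]
force: [-0.6, 1.0, 2.5]
opening: 0.265
```

Request:
drive_tool --series '[{"tx":0,"ty":0,"tz":-10,"ax":0,"ay":0,"az":0},{"tx":0,"ty":0,"tz":-30,"ax":0,"ay":0,"az":0},{"tx":0,"ty":0,"tz":-60,"ax":0,"ay":0,"az":0},{"tx":0,"ty":0,"tz":-100,"ax":0,"ay":0,"az":0},{"tx":0,"ty":0,"tz":-130,"ax":0,"ay":0,"az":0},{"tx":0,"ty":0,"tz":-130,"ax":0,"ay":0,"az":0}]'

```text
time: 7.92
position: [0.5007, 0.3511, 0.2424]
tcp_rot: [1.0, 0.014, 0.005, -0.002]
force: [0.0, -0.2, -2.8]
opening: 0.273
```

```bash
python3 - <<'E'
from h import *
go((.53,.106,.24),93.9)
E
```

```text
now [0.5007 0.3511 0.2424] jaw -88.4 q6 0.66 F [ 0.  -0.2 -2.8] op 0.273 t 7.9
t [ 22.5 245.8   1.6] a [-0.004 -0.01  -0.041] |a|deg 2.4
```

Request:
drive_tool --series '[{"tx":4,"ty":40,"tz":0,"ax":0,"ay":0,"az":0},{"tx":8,"ty":85,"tz":0,"ax":0,"ay":0,"az":-0.02},{"tx":12,"ty":130,"tz":0,"ax":0,"ay":-0.005,"az":-0.04},{"tx":16,"ty":175,"tz":0,"ax":0,"ay":-0.01,"az":-0.04},{"tx":20,"ty":220,"tz":0,"ax":-0.004,"ay":-0.01,"az":-0.04},{"tx":22,"ty":246,"tz":0,"ax":-0.004,"ay":-0.01,"az":-0.04},{"tx":22,"ty":246,"tz":0,"ax":-0.004,"ay":-0.01,"az":-0.04},{"tx":22,"ty":246,"tz":0,"ax":-0.004,"ay":-0.01,"az":-0.04}]'

```text
time: 8.93
position: [0.5292, 0.106, 0.2408]
tcp_rot: [0.999, 0.034, -0.0, -0.0]
force: [0.9, 0.1, -2.0]
opening: 0.271
```

```bash
python3 - <<'E'
from h import *
im,s=look("wrist","w4.png")
go((.617,.097,.24),93.9)
for a,c,rr in blobs(hsv(im,(0,150,60),(8,255,255)),40): print("red",a,np.round(c),np.round(rr[1]),np.round(rr[2],1),np.round(ray("wrist",cv2.boxPoints(rr),.091,s)[:,:2],4).tolist())
for a,c,rr in blobs(hsv(im,(10,150,80),(20,255,255)),300): print("or",a,np.round(c),np.round(rr[1]),np.round(rr[2],1),np.round(ray("wrist",cv2.boxPoints(rr),.081,s)[:,:2],4).tolist())
E
```

```text
now [0.5292 0.1063 0.2409] jaw -86.1 q6 1.07 F [-0.3 -0.5 -2.2] op 0.275 t 9.0
t [87.  15.2  0.9] a [-0.     0.001 -0.   ] |a|deg 0.0
red 1034 [238. 260.] [35. 37.] 36.9 [[0.431, 0.2215], [0.4695, 0.1954], [0.4454, 0.1642], [0.405, 0.1898]]
red 807 [320.  98.] [90.  9.] 90.0 [[0.6549, 0.1197], [0.6555, 0.1116], [0.5751, 0.1059], [0.5745, 0.1149]]
or 4466 [466. 100.] [214.  20.] -0.0 [[0.6085, 0.0724], [0.627, 0.0744], [0.6409, -0.1333], [0.6227, -0.1395]]
or 582 [ 74. 179.] [62. 10.] 77.0 [[0.5476, 0.3751], [0.5507, 0.3643], [0.4845, 0.3618], [0.4811, 0.3734]]
or 507 [114. 173.] [51. 12.] 79.7 [[0.5494, 0.3322], [0.5524, 0.3199], [0.4979, 0.3181], [0.4946, 0.331]]
or 444 [122.  75.] [87. 44.] 53.1 [[0.6278, 0.327], [0.6528, 0.2905], [0.5936, 0.2468], [0.5651, 0.2848]]
```

View pics/w4.png

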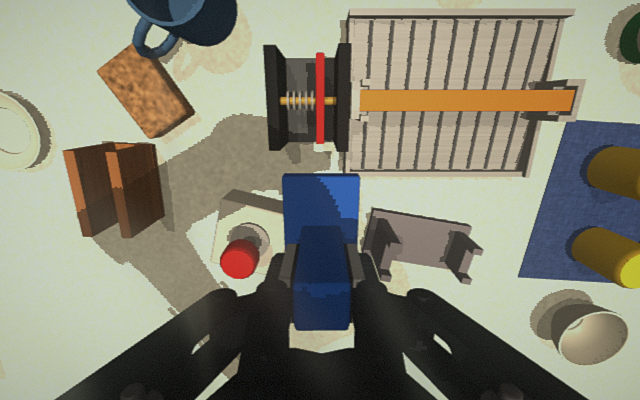

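```bash
python3 - <<'E'
from h import *
s=robot.observe();im=cv2.imread("pics/w4.png")
print("flange far corners",ray("wrist",[(283,174),(358.5,174)],.2409-.023,s), "tcp",s["position"],
 "expected", [s["position"][:2]+R.from_euler("z",3.9,degrees=True).as_matrix()[:2,:2]@np.array([.042,y]) for y in(.023,-.023)])
g=cv2.cvtColor(im,cv2.COLOR_BGR2GRAY)
for r in(70,80,88,115,125): print(r,g[r,300:365].tolist())
Y=np.array([-.068,.9977])
for c in (317,324.5,337,351): print(c,ray("wrist",[(c,97)],.091 if c<330 else .095,s)[0,:2], ray("wrist",[(c,97)],.091 if c<330 else .095,s)[0,:2]@Y)
# top camera: red plate with z .091
t=cv2.imread("pics/top0.png")
for a,c,rr in blobs(hsv(t,(0,150,60),(8,255,255)),40):
  if c[0]>290 and c[0]<310: print(rr, ray("top",rr[0],.091),ray("top",rr[0],.091)[0,:2]@Y)
E
```

```text
flange far corners [[0.57016136 0.13097695 0.2179    ]
 [0.57312227 0.08715257 0.2179    ]] tcp [0.52918648 0.10627097 0.24094252] expected [array([0.56952487, 0.13207435]), array([0.57265357, 0.08618088])]
70 [90, 92, 91, 90, 91, 85, 56, 53, 57, 55, 58, 58, 57, 54, 56, 71, 89, 97, 95, 96, 95, 97, 94, 94, 73, 58, 54, 55, 56, 57, 57, 54, 59, 51, 35, 24, 30, 30, 38, 48, 47, 43, 48, 49, 44, 45, 49, 49, 47, 45, 104, 171, 167, 172, 185, 184, 184, 183, 185, 186, 183, 185, 185, 185, 184]
80 [95, 92, 93, 89, 91, 91, 85, 55, 52, 55, 54, 58, 57, 55, 56, 65, 82, 98, 97, 99, 95, 98, 100, 94, 66, 44, 44, 48, 47, 41, 47, 53, 56, 50, 31, 28, 29, 30, 41, 46, 45, 46, 47, 45, 44, 49, 38, 49, 48, 55, 113, 176, 169, 164, 169, 184, 185, 187, 183, 171, 110, 87, 148, 198, 195]
88 [87, 87, 93, 94, 92, 95, 86, 54, 58, 53, 57, 56, 54, 54, 52, 66, 77, 96, 97, 97, 96, 98, 98, 94, 62, 46, 44, 45, 45, 45, 44, 47, 51, 53, 28, 30, 29, 33, 45, 46, 48, 45, 47, 43, 47, 48, 46, 49, 45, 46, 47, 105, 181, 197, 194, 189, 192, 193, 194, 195, 196, 201, 192, 173, 173]
115 [80, 78, 80, 81, 87, 84, 78, 42, 45, 49, 40, 44, 42, 
[... 154 characters left out ...]
81, 199, 194, 191, 192, 193, 198, 181, 111, 83, 127, 135, 131, 131]
125 [92, 87, 78, 82, 85, 90, 83, 72, 47, 48, 51, 45, 45, 50, 45, 53, 69, 97, 100, 96, 92, 97, 99, 92, 59, 41, 42, 45, 42, 40, 46, 46, 46, 30, 25, 30, 34, 42, 45, 44, 39, 41, 45, 47, 45, 45, 43, 47, 66, 126, 174, 166, 163, 165, 163, 164, 163, 164, 164, 162, 165, 170, 147, 76, 73]
317 [0.61755521 0.11591746] 0.07365709624489727
324.5 [0.61803413 0.10882606] 0.06654943992438513
337 [0.61869009 0.09720157] 0.054907084924408725
351 [0.61957185 0.08414522] 0.04182080188377207
((298.8934020996094, 180.00759887695312), (28.21383285522461, 3.633599281311035), 85.91438293457031) [[0.61285526 0.11415956 0.091     ]] 0.07222283121212218
```

```bash
python3 - <<'E'
from h import *
go((.6156,.1015,.200),93.9)
E
```

```text
now [0.5292 0.1063 0.2409] jaw -86.1 q6 1.07 F [-0.3 -0.5 -2.2] op 0.275 t 9.0
t [85.9 10.6 40.9] a [-0.     0.001 -0.   ] |a|deg 0.0
```

Request:
drive_tool --series '[{"tx":20,"ty":4,"tz":0,"ax":0,"ay":0,"az":0},{"tx":45,"ty":8,"tz":0,"ax":0,"ay":0,"az":0},{"tx":70,"ty":10.5,"tz":0,"ax":0,"ay":0,"az":0},{"tx":86,"ty":10.5,"tz":10,"ax":0,"ay":0,"az":0},{"tx":86,"ty":10.5,"tz":30,"ax":0,"ay":0,"az":0},{"tx":86,"ty":10.5,"tz":40,"ax":0,"ay":0,"az":0},{"tx":86,"ty":10.5,"tz":40,"ax":0,"ay":0,"az":0},{"tx":86,"ty":10.5,"tz":40,"ax":0,"ay":0,"az":0}]'

```text
time: 9.98
position: [0.6159, 0.1019, 0.202]
tcp_rot: [0.999, 0.034, 0.0, -0.0]
force: [-0.2, -0.2, -0.9]
opening: 0.267
```

```bash
python3 - <<'E'
from h import *
im,s=look("wrist","w5.png")
go((.6156,.1015,.200),93.9)
E
```

```text
now [0.6159 0.1019 0.2022] jaw -86.1 q6 1.16 F [ 0.1  0.6 -2.2] op 0.276 t 10.0
t [-0.3  0.4  2.2] a [-0.    -0.001  0.   ] |a|deg 0.1
```

View pics/w5.png

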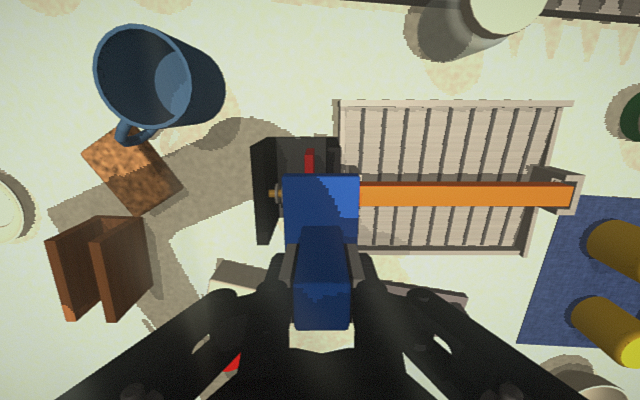

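Request:
drive_tool --series '[{"tx":0,"ty":0,"tz":8,"ax":0,"ay":0,"az":0},{"tx":0,"ty":0.2,"tz":14,"ax":0,"ay":0,"az":0},{"tx":0,"ty":-0.5,"tz":20,"ax":0,"ay":0,"az":0},{"tx":0,"ty":-2.4,"tz":26,"ax":0,"ay":0,"az":0},{"tx":0,"ty":-2.4,"tz":26,"ax":0,"ay":0,"az":0}]'

```text
time: 10.65
position: [0.6156, 0.1038, 0.1756]
tcp_rot: [0.999, 0.034, 0.0, 0.0]
force: [0.4, -1.4, -2.9]
opening: 0.267
```

```bash
python3 - <<'E'
from h import *
O=np.array([.6244,-.0282]);Y=np.array([-.068,.9977])
s=robot.observe();print((s["position"][:2]-O)@Y,s["wrist_torque"])
go((.6156,.1015,.200),93.9)
E
```

```text
0.13227697513024506 [-0.92548799 -0.10295606  0.00443717]
now [0.6156 0.1038 0.1756] jaw -86.1 q6 1.15 F [ 0.4 -1.4 -2.9] op 0.267 t 10.7
t [ -0.2   2.3 -24.4] a [ 0.001 -0.     0.   ] |a|deg 0.0
```

Request:
drive_tool --series '[{"tx":0,"ty":-2.5,"tz":6,"ax":0,"ay":0,"az":0},{"tx":0,"ty":-4.4,"tz":12,"ax":0,"ay":0,"az":0},{"tx":0,"ty":-6.2,"tz":18,"ax":0,"ay":0,"az":0},{"tx":0,"ty":-7.4,"tz":24,"ax":0,"ay":0,"az":0},{"tx":0,"ty":-7.6,"tz":32,"ax":0,"ay":0,"az":0},{"tx":0,"ty":-7.6,"tz":40,"ax":0,"ay":0,"az":0},{"tx":0,"ty":-7.6,"tz":46,"ax":0,"ay":0,"az":0},{"tx":0,"ty":-7.6,"tz":48,"ax":0,"ay":0,"az":0}]'

```text
time: 11.65
position: [0.6148, 0.1112, 0.128]
tcp_rot: [0.999, 0.034, -0.0, 0.001]
force: [-6.8, -3.8, 9.8]
opening: 0.275
```

Request:
drive_tool --series '[{"tx":0,"ty":0,"tz":2,"ax":0,"ay":0,"az":0},{"tx":0,"ty":0,"tz":2,"ax":0,"ay":0,"az":0}]'

```text
time: 11.9
position: [0.6147, 0.1111, 0.128]
tcp_rot: [0.999, 0.034, 0.0, 0.001]
force: [-6.2, -3.4, 8.1]
opening: 0.272
```

```bash
python3 - <<'E'
from h import *
O=np.array([.6244,-.0282]);Y=np.array([-.068,.9977])
s=robot.observe();print((s["position"][:2]-O)@Y,s["wrist_torque"])
go((.6156,.1015,.200),93.9)
E
```

```text
0.13965004246476423 [-1.57162392  1.60566108 -0.07374512]
now [0.6147 0.1111 0.128 ] jaw -86.1 q6 1.14 F [-6.2 -3.4  8.1] op 0.272 t 11.9
t [  0.3   9.8 -72. ] a [ 0.002 -0.001  0.001] |a|deg 0.1
```

Request:
drive_tool --series '[{"tx":0,"ty":0,"tz":0,"ax":0,"ay":0,"az":0},{"tx":0,"ty":0,"tz":0,"ax":0,"ay":0,"az":0},{"tx":0,"ty":0,"tz":0,"ax":0,"ay":0,"az":0},{"tx":0,"ty":0,"tz":-20,"ax":0,"ay":0,"az":0},{"tx":0,"ty":0,"tz":-60,"ax":0,"ay":0,"az":0},{"tx":0,"ty":0,"tz":-110,"ax":0,"ay":0,"az":0},{"tx":0,"ty":0,"tz":-130,"ax":0,"ay":0,"az":0}]' --fingers 0

```text
time: 12.78
position: [0.6156, 0.1113, 0.2638]
tcp_rot: [0.999, 0.034, 0.004, 0.0]
force: [-0.2, 0.3, -0.1]
opening: 1.001
```

Request:
drive_tool --series '[{"tx":0,"ty":20,"tz":0,"ax":0,"ay":0,"az":0.18},{"tx":0,"ty":40,"tz":0,"ax":0,"ay":0,"az":0.36},{"tx":0,"ty":60,"tz":0,"ax":0,"ay":0,"az":0.54},{"tx":0,"ty":80,"tz":0,"ax":0,"ay":0,"az":0.72},{"tx":0,"ty":100,"tz":0,"ax":0,"ay":0,"az":0.9},{"tx":0,"ty":120,"tz":0,"ax":0,"ay":0,"az":1.08},{"tx":0,"ty":130,"tz":0,"ax":0,"ay":0,"az":1.26},{"tx":0,"ty":130,"tz":0,"ax":0,"ay":0,"az":1.44}]'

```text
time: 13.78
position: [0.6246, -0.0193, 0.2656]
tcp_rot: [0.772, -0.636, 0.003, -0.003]
force: [0.4, 0.7, -0.2]
opening: 1.002
```

```bash
python3 - <<'E'
from h import *
im,s=look("wrist","w6.png")
print(s["qpos"])
go((.6238,-.0182,.150),3.9)
for a,c,rr in blobs(hsv(im,(10,150,80),(20,255,255)),300): print("or",a,np.round(c),np.round(rr[1]),np.round(rr[2],1),np.round(ray("wrist",cv2.boxPoints(rr),.081,s)[:,:2],4).tolist())
for a,c,rr in blobs(hsv(im,(0,150,60),(8,255,255)),40): print("red",a,np.round(c),np.round(rr[1]))
E
```

```text
[ 0.29026569  0.10476516  0.21434194  0.00235076 -1.67141285 -0.09771427]
now [ 0.6246 -0.019   0.2655] jaw -169.4 q6 -0.1 F [ 0.2 -0.3 -0.5] op 0.999 t 13.8
t [ -1.1   1.7 115.5] a [-0.009 -0.001  0.118] |a|deg 6.8
or 3139 [327. 159.] [ 19. 182.] 7.0 [[0.6281, 0.0752], [0.6419, -0.1338], [0.6219, -0.1353], [0.6039, 0.0737]]
```

View pics/w6.png

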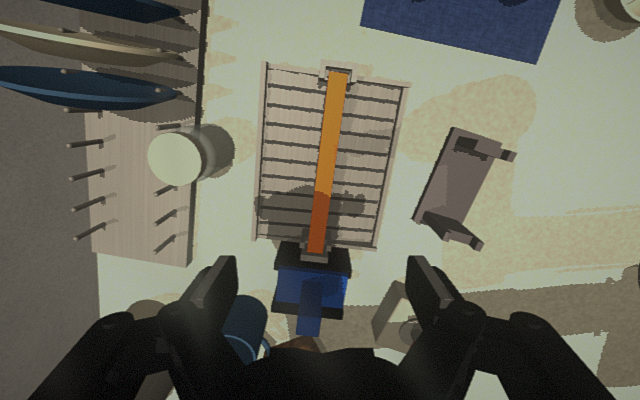

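```bash
python3 - <<'E'
from h import *
s=robot.observe();im=cv2.imread("pics/w6.png")
c=np.array([.4387,-.031]);Rm=R.from_euler("z",-4.2,degrees=True).as_matrix()
def w(x,y,z): return Rm@np.array([x,y,z])+np.r_[c,0]
for h in("A","B"):
    print(h,{(x,y):np.round(proj("wrist",w(x,y,(.088 if (y>0)==(h=="A") else .064)),s)[0]).tolist() for y in(.055,-.055) for x in(.017,-.017)})
print("base",np.round(proj("wrist",[w(x,y,0) for x in(.035,-.035) for y in(-.07,.07)],s)).tolist())
v=im[110:270,390:540];cv2.imwrite("pics/r1.png",cv2.convertScaleAbs(cv2.resize(v,None,fx=4,fy=4,interpolation=cv2.INTER_CUBIC),alpha=1.5))
E
```

```text
A {(0.017, 0.055): [452.0, 239.0], (-0.017, 0.055): [478.0, 246.0], (0.017, -0.055): [480.0, 147.0], (-0.017, -0.055): [507.0, 155.0]}
B {(0.017, 0.055): [444.0, 231.0], (-0.017, 0.055): [469.0, 238.0], (0.017, -0.055): [491.0, 150.0], (-0.017, -0.055): [520.0, 158.0]}
base [[448.0, 127.0], [412.0, 220.0], [496.0, 141.0], [456.0, 231.0]]
```

View pics/r1.png

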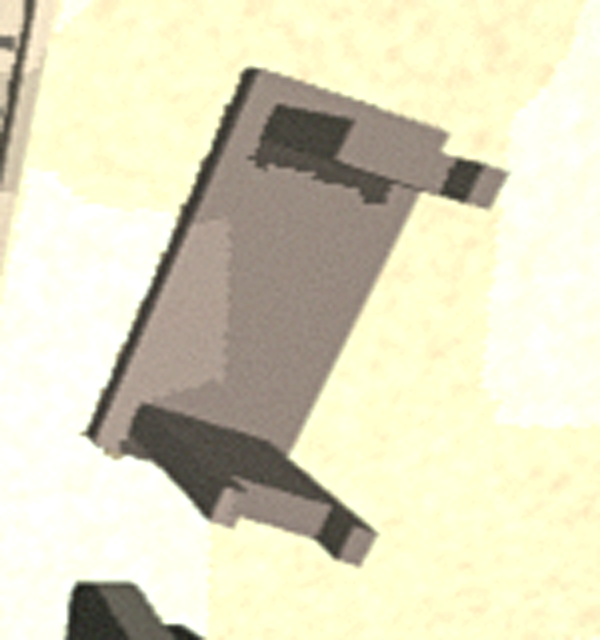

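Request:
drive_tool --series '[{"tx":-1,"ty":2,"tz":40,"ax":0,"ay":0,"az":0.118},{"tx":-1,"ty":2,"tz":80,"ax":0,"ay":0,"az":0.118},{"tx":-1,"ty":2,"tz":115,"ax":0,"ay":0,"az":0.118},{"tx":-1,"ty":2,"tz":115,"ax":0,"ay":0,"az":0.118}]'

```text
time: 14.32
position: [0.6222, -0.0183, 0.1483]
tcp_rot: [0.731, -0.682, 0.002, -0.001]
force: [-0.3, -1.2, 0.9]
opening: 0.998
```

```bash
python3 - <<'E'
from h import *
im,s=look("wrist","w7.png")
go((.6238,-.0182,.052),3.9)
for a,c,rr in blobs(hsv(im,(10,150,60),(20,255,255)),300): print("or",a,np.round(c),np.round(rr[1]),np.round(rr[2],1),np.round(ray("wrist",cv2.boxPoints(rr),.081,s)[:,:2],4).tolist())
E
```

```text
now [ 0.6235 -0.0185  0.1511] jaw -176.0 q6 -0.22 F [1.3 0.5 0.9] op 1.0 t 14.4
t [-0.3  0.5 99.1] a [-0.009 -0.001  0.001] |a|deg 0.5
or 7100 [321. 175.] [268.  30.] 90.0 [[0.6411, -0.1339], [0.6217, -0.1352], [0.6041, 0.0729], [0.63, 0.0748]]
```

Request:
drive_tool --series '[{"tx":0,"ty":0.5,"tz":30,"ax":0,"ay":0,"az":0},{"tx":0,"ty":0.5,"tz":60,"ax":0,"ay":0,"az":0},{"tx":0,"ty":0.5,"tz":85,"ax":0,"ay":0,"az":0},{"tx":0,"ty":0.5,"tz":98,"ax":0,"ay":0,"az":0},{"tx":0,"ty":0.5,"tz":98,"ax":0,"ay":0,"az":0},{"tx":0,"ty":0.5,"tz":98,"ax":0,"ay":0,"az":0}]'

```text
time: 15.12
position: [0.6249, -0.0185, 0.0553]
tcp_rot: [0.731, -0.682, 0.004, -0.004]
force: [0.0, -0.2, 0.2]
opening: 0.998
```

Request:
drive_tool --series '[{"tx":0,"ty":0,"tz":0,"ax":0,"ay":0,"az":0},{"tx":0,"ty":0,"tz":0,"ax":0,"ay":0,"az":0},{"tx":0,"ty":0,"tz":0,"ax":0,"ay":0,"az":0},{"tx":0,"ty":0,"tz":0,"ax":0,"ay":0,"az":0},{"tx":0,"ty":0,"tz":0,"ax":0,"ay":0,"az":0},{"tx":0,"ty":0,"tz":0,"ax":0,"ay":0,"az":0},{"tx":0,"ty":0,"tz":0,"ax":0,"ay":0,"az":0},{"tx":0,"ty":0,"tz":0,"ax":0,"ay":0,"az":0}]' --fingers 1 --force 80

```text
time: 16.12
position: [0.6251, -0.0185, 0.0556]
tcp_rot: [0.731, -0.682, 0.004, -0.004]
force: [-1.3, 0.7, 3.6]
opening: 0.224
```

Request:
drive_tool --series '[{"tx":0,"ty":0,"tz":-5,"ax":0,"ay":0,"az":0},{"tx":0,"ty":0,"tz":-12,"ax":0,"ay":0,"az":0},{"tx":0,"ty":0,"tz":-22,"ax":0,"ay":0,"az":0},{"tx":0,"ty":0,"tz":-35,"ax":0,"ay":0,"az":0},{"tx":0,"ty":0,"tz":-35,"ax":0,"ay":0,"az":0}]'

```text
time: 16.75
position: [0.6256, -0.0184, 0.0927]
tcp_rot: [0.731, -0.682, 0.005, -0.005]
force: [-0.2, -0.2, -1.3]
opening: 0.223
```

```bash
python3 - <<'E'
from h import *
im,s=look("wrist","w8.png")
go((.6238,-.0182,.052),3.9);print(s["wrist_torque"])
for a,c,rr in blobs(hsv(im,(10,150,60),(20,255,255)),300): print("or",a,np.round(c),np.round(rr[1]),np.round(rr[2],1))
E
```

```text
now [ 0.6251 -0.0183  0.0915] jaw -176.0 q6 -0.22 F [-0.6 -0.2 -1.7] op 0.215 t 16.8
t [-0.2  1.8 39.5] a [-0.013 -0.001  0.002] |a|deg 0.8
[-0.00935961  0.03842877  0.0188615 ]
or 16708 [322. 164.] [352.  56.] 90.0
```

View pics/w8.png

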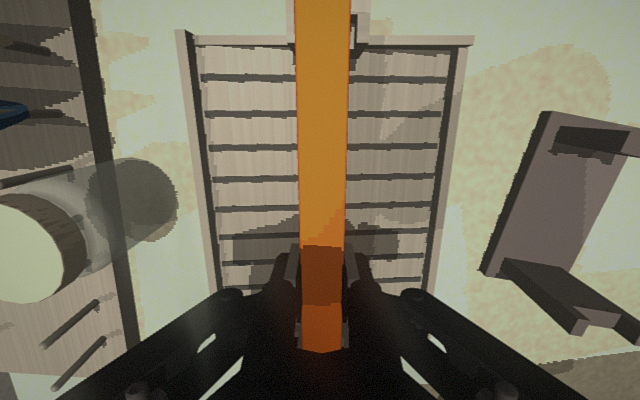

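```bash
cat >> h.py <<'E'
def goR(p,y,z):
    s=robot.observe();r=R.from_quat(s["tcp_rot"]);y=np.array(y);z=np.array(z)
    v=(r.inv()*R.from_matrix(np.c_[np.cross(y,z),y,z])).as_rotvec();d=r.inv().apply(np.array(p)-s["position"])*1000
    print("now",np.round(s["position"],4),"F",np.round(s["force"],1),"op",round(s["opening"],3),"t",round(s["time"],1));print("t",np.round(d,1),"a",np.round(v,3),"deg",round(np.degrees(np.linalg.norm(v)),1))
def rest(h,off=(0,0)):
    Rm=R.from_euler("z",-4.2,degrees=True).as_matrix();a=np.radians(12.3)
    zt=Rm@[0,np.sin(a),-np.cos(a)];y=Rm@[-1.,0,0];x=np.cross(y,zt)
    mid=np.array([.4387+off[0],-.031+off[1],.074+h])
    goR(mid+.016*zt-.0096*x,y,zt)
E
python3 -c "
from h import *
rest(.06)"
```

```text
now [ 0.6251 -0.0183  0.0915] F [-0.6 -0.2 -1.7] op 0.215 t 16.8
t [-13.  184.6 -31.4] a [ 0.002 -0.214  0.144] deg 14.8
```

Request:
drive_tool --series '[{"tx":0,"ty":0,"tz":-30,"ax":0,"ay":0,"az":0},{"tx":0,"ty":0,"tz":-60,"ax":0,"ay":0,"az":0},{"tx":0,"ty":30,"tz":-70,"ax":0,"ay":0,"az":0},{"tx":0,"ty":70,"tz":-70,"ax":0,"ay":0,"az":0.04},{"tx":-4,"ty":110,"tz":-70,"ax":0,"ay":-0.07,"az":0.08},{"tx":-8,"ty":150,"tz":-60,"ax":0,"ay":-0.14,"az":0.12},{"tx":-13,"ty":180,"tz":-40,"ax":0,"ay":-0.2,"az":0.144},{"tx":-13,"ty":185,"tz":-32,"ax":0.002,"ay":-0.214,"az":0.144}]'

```text
time: 17.8
position: [0.4377, -0.0185, 0.1202]
tcp_rot: [-0.677, 0.728, 0.073, 0.079]
force: [0.2, -0.4, -0.8]
opening: 0.216
```

Request:
drive_tool --series '[{"tx":0,"ty":0,"tz":0,"ax":0,"ay":0,"az":0},{"tx":0,"ty":0,"tz":0,"ax":0,"ay":0,"az":0}]'

```text
time: 18.05
position: [0.4384, -0.0185, 0.1205]
tcp_rot: [-0.677, 0.728, 0.073, 0.079]
force: [0.7, -0.3, -1.2]
opening: 0.22
```

```bash
python3 - <<'E'
from h import *
im,s=look("wrist","w9.png")
rest(.06)
print(s["wrist_torque"])
im2,_=look("scene");cv2.imwrite("pics/s9.png",np.vstack([im[:,:],]))
v=cv2.resize(im2[120:300,200:430],None,fx=2.2,fy=2.2,interpolation=cv2.INTER_CUBIC)
w=cv2.resize(im,(480,300));cv2.imwrite("pics/c9.png",np.vstack([cv2.copyMakeBorder(w,0,0,0,max(0,v.shape[1]-480),cv2.BORDER_CONSTANT),v[:290]]))
E
```

```text
now [ 0.4384 -0.0184  0.1205] F [ 0.2  0.5 -1.6] op 0.223 t 18.1
t [-0.3 -1.2  0.1] a [-0.     0.001 -0.   ] deg 0.0
[-0.65431666  0.02949598  0.02503225]
```

View pics/c9.png

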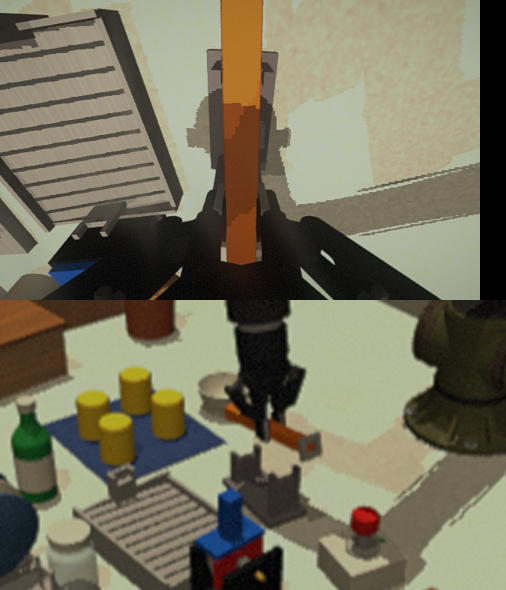

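```bash
python3 -c "
from h import *
rest(.001)"
```

```text
now [ 0.4383 -0.0184  0.1205] F [-0.3  0.  -0.9] op 0.22 t 18.1
t [12.4 -1.3 57.7] a [ 0.     0.001 -0.   ] deg 0.0
```

Request:
drive_tool --series '[{"tx":4,"ty":-1,"tz":19,"ax":0,"ay":0,"az":0},{"tx":8,"ty":-1,"tz":38,"ax":0,"ay":0,"az":0},{"tx":10.5,"ty":-1,"tz":48,"ax":0,"ay":0,"az":0},{"tx":11.5,"ty":-1,"tz":54,"ax":0,"ay":0,"az":0},{"tx":12,"ty":-1,"tz":57,"ax":0,"ay":0,"az":0},{"tx":12.4,"ty":-1,"tz":58,"ax":0,"ay":0,"az":0},{"tx":12.4,"ty":-1,"tz":58,"ax":0,"ay":0,"az":0}]'

```text
time: 19.02
position: [0.4396, -0.0181, 0.0616]
tcp_rot: [-0.677, 0.728, 0.073, 0.079]
force: [-0.3, -0.2, -1.2]
opening: 0.216
```

```bash
python3 -c "
from h import *
rest(.000);print(robot.observe()['wrist_torque'])"
```

```text
now [ 0.4396 -0.0181  0.0616] F [-0.3 -0.2 -1.2] op 0.216 t 19.0
t [ 0.3 -0.   1.1] a [-0.001  0.001 -0.   ] deg 0.1
[-0.69169848  0.04730893 -0.00663258]
```

Request:
drive_tool --series '[{"tx":0.3,"ty":0,"tz":1.5,"ax":0,"ay":0,"az":0},{"tx":0.7,"ty":0,"tz":3,"ax":0,"ay":0,"az":0},{"tx":0.7,"ty":0,"tz":3,"ax":0,"ay":0,"az":0}]'

```text
time: 19.4
position: [0.44, -0.0181, 0.0607]
tcp_rot: [-0.677, 0.728, 0.073, 0.08]
force: [-6.9, 1.4, 10.3]
opening: 0.218
```

Request:
drive_tool --series '[{"tx":0,"ty":0,"tz":0,"ax":0,"ay":0,"az":0},{"tx":0,"ty":0,"tz":0,"ax":0,"ay":0,"az":0},{"tx":0,"ty":0,"tz":0,"ax":0,"ay":0,"az":0},{"tx":-4,"ty":0,"tz":-20,"ax":0,"ay":0,"az":0},{"tx":-8,"ty":0,"tz":-50,"ax":0,"ay":0,"az":0},{"tx":-20,"ty":0,"tz":-100,"ax":0,"ay":0,"az":0},{"tx":-30,"ty":0,"tz":-150,"ax":0,"ay":0,"az":0}]' --fingers 0

```text
time: 20.27
position: [0.4392, -0.021, 0.2149]
tcp_rot: [-0.677, 0.728, 0.073, 0.079]
force: [0.7, -0.4, 0.2]
opening: 0.998
```

```bash
python3 - <<'E'
from h import *
im,s=look("wrist","w10.png");s0=s
go((.61,.106,.25),93.9)
a=np.radians(12.3);Rm=R.from_euler("z",-4.2,degrees=True).as_matrix()
P=[np.array([.4387,-.031,.074])+Rm@np.array([x,k*np.cos(a)-.01*np.sin(a),k*np.sin(a)+.01*np.cos(a)]) for x in(-.01,.01) for k in(-.105,.105)]
print("pred top-face corners",np.round(proj("wrist",P,s)).tolist())
for a_,c,rr in blobs(hsv(im,(10,150,60),(20,255,255)),300): print("or",a_,np.round(c),np.round(rr[1]),np.round(rr[2],1),np.round(cv2.boxPoints(rr)).tolist())
E
```

```text
now [ 0.4414 -0.022   0.2228] jaw 175.8 q6 -0.33 F [-0.5 -1.2  6.8] op 1.001 t 20.3
t [-142.2 -159.1    5.3] a [0.143 0.186 1.425] |a|deg 82.7
pred top-face corners [[335.0, 22.0], [332.0, 254.0], [310.0, 22.0], [312.0, 254.0]]
or 4985 [321. 132.] [231.  23.] 90.0 [[310.0, 21.0], [333.0, 21.0], [333.0, 252.0], [310.0, 252.0]]
```

Request:
drive_tool --series '[{"tx":0,"ty":0,"tz":-10,"ax":0.018,"ay":0.023,"az":0.178},{"tx":0,"ty":0,"tz":-20,"ax":0.036,"ay":0.046,"az":0.356},{"tx":-30,"ty":-32,"tz":-20,"ax":0.054,"ay":0.07,"az":0.534},{"tx":-55,"ty":-60,"tz":-20,"ax":0.072,"ay":0.093,"az":0.712},{"tx":-80,"ty":-90,"tz":-15,"ax":0.09,"ay":0.116,"az":0.89},{"tx":-105,"ty":-120,"tz":-10,"ax":0.107,"ay":0.14,"az":1.07},{"tx":-130,"ty":-145,"tz":0,"ax":0.125,"ay":0.163,"az":1.247},{"tx":-142,"ty":-159,"tz":5,"ax":0.143,"ay":0.186,"az":1.425}]'

```text
time: 21.32
position: [0.6106, 0.1071, 0.2484]
tcp_rot: [-0.032, 1.0, -0.001, -0.001]
force: [-0.4, -0.2, 0.1]
opening: 0.998
```

Request:
drive_tool --series '[{"tx":0,"ty":0,"tz":0,"ax":0,"ay":0,"az":0},{"tx":0,"ty":0,"tz":0,"ax":0,"ay":0,"az":0}]'

```text
time: 21.58
position: [0.6105, 0.107, 0.2478]
tcp_rot: [-0.033, 0.999, -0.001, -0.002]
force: [0.0, -0.1, 0.0]
opening: 0.996
```

```bash
python3 - <<'E'
from h import *
im,s=look("wrist","w11.png")
go((.6147,.1111,.128),93.9)
for a,c,rr in blobs(hsv(im,(105,120,40),(120,255,255)),300): print("blue",a,np.round(c),np.round(rr[1]),np.round(rr[2],1),np.round(ray("wrist",rr[0],.169,s)[:,:2],4).tolist())
print("pred handle top",proj("wrist",[(.6147,.1111,.169)],s),"flange",proj("wrist",[(.6147,.1111,.105)],s))
E
```

```text
now [0.6104 0.1067 0.2485] jaw 93.7 q6 -2.0 F [-0.8  1.4 -0.5] op 1.005 t 21.6
t [ -4.8   4.2 120.5] a [-0.001 -0.003 -0.003] |a|deg 0.3
blue 3053 [325. 189.] [46. 79.] 0.0 [[0.5945, 0.1084]]
pred handle top [[326.63145859 214.63138388]] flange [[325.60671676 192.89066861]]
```

View pics/w11.png

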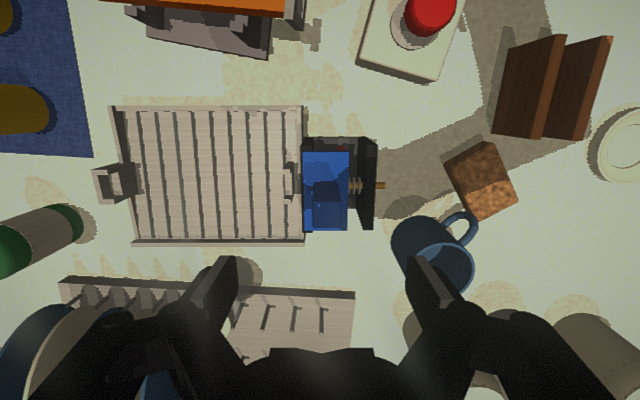

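Request:
drive_tool --series '[{"tx":-5,"ty":4,"tz":30,"ax":0,"ay":0,"az":0},{"tx":-5,"ty":4,"tz":60,"ax":0,"ay":0,"az":0},{"tx":-5,"ty":4,"tz":90,"ax":0,"ay":0,"az":0},{"tx":-5,"ty":4,"tz":112,"ax":0,"ay":0,"az":0},{"tx":-5,"ty":4,"tz":119,"ax":0,"ay":0,"az":0},{"tx":-5,"ty":4,"tz":119,"ax":0,"ay":0,"az":0}]'

```text
time: 22.38
position: [0.6149, 0.1105, 0.1304]
tcp_rot: [-0.032, 0.999, -0.0, -0.001]
force: [0.7, 0.6, 0.5]
opening: 1.0
```

Request:
drive_tool --series '[{"tx":0,"ty":0,"tz":0,"ax":0,"ay":0,"az":0},{"tx":0,"ty":0,"tz":0,"ax":0,"ay":0,"az":0},{"tx":0,"ty":0,"tz":0,"ax":0,"ay":0,"az":0},{"tx":0,"ty":0,"tz":0,"ax":0,"ay":0,"az":0},{"tx":0,"ty":0,"tz":0,"ax":0,"ay":0,"az":0},{"tx":0,"ty":0,"tz":0,"ax":0,"ay":0,"az":0},{"tx":0,"ty":0,"tz":0,"ax":0,"ay":0,"az":0},{"tx":0,"ty":0,"tz":0,"ax":0,"ay":0,"az":0}]' --fingers 1 --force 80

```text
time: 23.38
position: [0.615, 0.1109, 0.1309]
tcp_rot: [-0.033, 0.999, -0.0, -0.0]
force: [-3.0, 3.3, 4.7]
opening: 0.272
```

Request:
drive_tool --series '[{"tx":0,"ty":0,"tz":-10,"ax":0,"ay":0,"az":0},{"tx":0,"ty":0,"tz":-25,"ax":0,"ay":0,"az":0},{"tx":0,"ty":0,"tz":-40,"ax":0,"ay":0,"az":0},{"tx":0,"ty":0,"tz":-55,"ax":0,"ay":0,"az":0},{"tx":0,"ty":0,"tz":-75,"ax":0,"ay":0,"az":0},{"tx":0,"ty":0,"tz":-100,"ax":0,"ay":0,"az":0},{"tx":0,"ty":0,"tz":-115,"ax":0,"ay":0,"az":0},{"tx":0,"ty":0,"tz":-115,"ax":0,"ay":0,"az":0}]'

```text
time: 24.38
position: [0.6157, 0.1113, 0.2479]
tcp_rot: [-0.033, 0.999, 0.001, 0.001]
force: [0.3, 0.1, -2.2]
opening: 0.271
```

```bash
python3 - <<'E'
from h import *
go((.4995,.3505,.240),92)
print(robot.observe()["wrist_torque"])
E
```

```text
now [0.6157 0.1113 0.2479] jaw 93.7 q6 -2.0 F [ 0.3  0.1 -2.2] op 0.271 t 24.4
t [100.3 246.3   7.9] a [0.001 0.002 0.03 ] |a|deg 1.7
[-0.0052828   0.01277492  0.00611254]
```

Request:
drive_tool --series '[{"tx":18,"ty":44,"tz":0,"ax":0,"ay":0,"az":0},{"tx":36,"ty":88,"tz":0,"ax":0,"ay":0,"az":0},{"tx":54,"ty":132,"tz":0,"ax":0,"ay":0,"az":0},{"tx":72,"ty":176,"tz":0,"ax":0,"ay":0,"az":0.03},{"tx":88,"ty":216,"tz":0,"ax":0,"ay":0,"az":0.03},{"tx":100,"ty":240,"tz":0,"ax":0,"ay":0,"az":0.03},{"tx":100.5,"ty":246,"tz":0,"ax":0,"ay":0,"az":0.03},{"tx":100.5,"ty":246,"tz":0,"ax":0,"ay":0,"az":0.03}]'

```text
time: 25.38
position: [0.4992, 0.3502, 0.2471]
tcp_rot: [-0.018, 1.0, 0.0, 0.001]
force: [-0.7, -0.8, -3.9]
opening: 0.27
```

Request:
drive_tool --series '[{"tx":0,"ty":0,"tz":0,"ax":0,"ay":0,"az":0},{"tx":0,"ty":0,"tz":0,"ax":0,"ay":0,"az":0}]'

```text
time: 25.62
position: [0.4996, 0.3494, 0.2469]
tcp_rot: [-0.017, 1.0, -0.0, 0.001]
force: [0.6, -0.4, -2.9]
opening: 0.271
```

```bash
python3 - <<'E'
from h import *
im,s=look("wrist","w12.png")
go((.4995,.3505,.112),92)
g=cv2.cvtColor(im,cv2.COLOR_BGR2HSV)
C=np.array([.4995,.3505,.075]);Rm=R.from_euler("z",2,degrees=True).as_matrix()
print("stand corners pred",np.round(proj("wrist",[C+Rm@np.array([x,y,0]) for x in(-.05,.05) for y in(-.0285,-.0165,.0165,.0285)],s)).tolist())
cv2.imwrite("pics/w12c.png",cv2.resize(im[:330,150:500],None,fx=1.7,fy=1.7))
E
```

```text
now [0.4996 0.3495 0.247 ] jaw 92.0 q6 -2.48 F [-1.2 -0.1 -2.4] op 0.273 t 25.7
t [  0.2   1.  135. ] a [ 0.     0.001 -0.   ] |a|deg 0.1
stand corners pred [[296.0, 135.0], [307.0, 135.0], [338.0, 135.0], [350.0, 135.0], [298.0, 223.0], [308.0, 223.0], [337.0, 223.0], [347.0, 223.0]]
```

View pics/w12c.png

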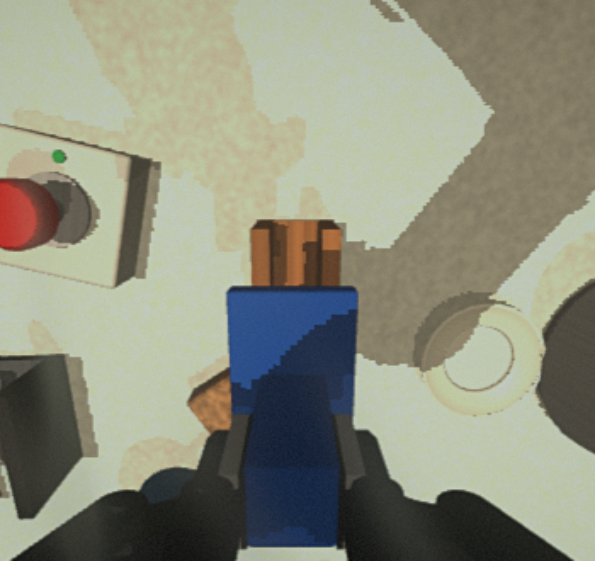

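Request:
drive_tool --series '[{"tx":0,"ty":1,"tz":30,"ax":0,"ay":0,"az":0},{"tx":0,"ty":1,"tz":60,"ax":0,"ay":0,"az":0},{"tx":0,"ty":1,"tz":80,"ax":0,"ay":0,"az":0},{"tx":0,"ty":1,"tz":95,"ax":0,"ay":0,"az":0},{"tx":0,"ty":1,"tz":105,"ax":0,"ay":0,"az":0},{"tx":0,"ty":1,"tz":112,"ax":0,"ay":0,"az":0},{"tx":0,"ty":1,"tz":112,"ax":0,"ay":0,"az":0}]'

```text
time: 26.55
position: [0.4997, 0.3505, 0.1349]
tcp_rot: [-0.017, 1.0, -0.0, 0.001]
force: [0.8, -1.1, -2.7]
opening: 0.271
```

```bash
python3 - <<'E'
from h import *
go((.4995,.3505,.111),92);print(robot.observe()["wrist_torque"])
E
```

```text
now [0.4997 0.3505 0.1349] jaw 92.0 q6 -2.48 F [ 0.8 -1.1 -2.7] op 0.271 t 26.6
t [ 0.2  0.  23.9] a [-0.     0.001 -0.   ] |a|deg 0.1
[ 0.02578769  0.02211259 -0.02578413]
```

No side force; lowering the rest, then releasing.

Request:
drive_tool --series '[{"tx":0,"ty":0,"tz":8,"ax":0,"ay":0,"az":0},{"tx":0,"ty":0,"tz":16,"ax":0,"ay":0,"az":0},{"tx":0,"ty":0,"tz":22,"ax":0,"ay":0,"az":0},{"tx":0,"ty":0,"tz":25,"ax":0,"ay":0,"az":0},{"tx":0,"ty":0,"tz":25,"ax":0,"ay":0,"az":0}]'

```text
time: 27.18
position: [0.4998, 0.3505, 0.1108]
tcp_rot: [-0.017, 1.0, 0.0, 0.001]
force: [-2.0, -1.6, 3.3]
opening: 0.27
```

```bash
python3 - <<'E'
from h import *
go((.4995,.3505,.111),92);print(robot.observe()["wrist_torque"])
E
```

```text
now [0.4998 0.3505 0.1108] jaw 92.0 q6 -2.48 F [-2.  -1.6  3.3] op 0.27 t 27.2
t [ 0.3  0.  -0.2] a [-0.     0.002 -0.   ] |a|deg 0.1
[-0.51372639  0.99484487 -0.1119348 ]
```

Request:
drive_tool --series '[{"tx":0,"ty":0,"tz":0,"ax":0,"ay":0,"az":0},{"tx":0,"ty":0,"tz":0,"ax":0,"ay":0,"az":0},{"tx":0,"ty":0,"tz":0,"ax":0,"ay":0,"az":0},{"tx":0,"ty":0,"tz":-20,"ax":0,"ay":0,"az":0},{"tx":0,"ty":0,"tz":-60,"ax":0,"ay":0,"az":0},{"tx":0,"ty":0,"tz":-110,"ax":0,"ay":0,"az":0},{"tx":0,"ty":0,"tz":-150,"ax":0,"ay":0,"az":0},{"tx":0,"ty":0,"tz":-160,"ax":0,"ay":0,"az":0}]' --fingers 0

```text
time: 28.18
position: [0.5004, 0.3508, 0.2763]
tcp_rot: [-0.017, 1.0, 0.002, 0.004]
force: [0.7, 0.3, 0.8]
opening: 0.998
```

```bash
cat >> h.py <<'E'
def beakers(name="top",s=None,im=None,z=.07):
    if im is None: im,s=look(name)
    o=[]
    hs=cv2.cvtColor(im,cv2.COLOR_BGR2HSV)
    for a,c,rr in blobs(hsv(im,(22,120,60),(34,255,255)),100): o.append((a,rr,ray(name,rr[0],z,s)[0]))
    return im,o
E
python3 - <<'E'
from h import *
im,o=beakers();cv2.imwrite("pics/t2.png",im)
for a,rr,p in o: print(a,np.round(rr[0]),np.round(rr[1]),np.round(p,3))
i2,s=look("wrist","w13.png")
for a,c,rr in blobs(hsv(i2,(105,120,40),(120,255,255)),300): print("blue",a,np.round(c),np.round(rr[1]),np.round(rr[2],1))
print("pred flange",proj("wrist",[(.5,.3505,.085)],s))
go((.43,-.2,.25),90)
print(s["qpos"])
g=hsv(im,(22,120,130),(34,255,255))
for a,c,rr in blobs(g,60): print("bright",a,np.round(c,1),np.round(rr[1]),np.round(ray("top",c,.07)[0],3))
E
```

```text
8190 [128. 355.] [216.  62.] [0.152 0.563 0.07 ]
2288 [ 82. 192.] [ 57. 113.] [0.59  0.723 0.07 ]
2189 [ 17. 282.] [39. 86.] [0.346 0.877 0.07 ]
359 [481. 241.] [21. 25.] [ 0.441 -0.382  0.07 ]
353 [445. 240.] [20. 24.] [ 0.443 -0.284  0.07 ]
347 [468. 204.] [21. 24.] [ 0.544 -0.354  0.07 ]
333 [438. 200.] [21. 21.] [ 0.556 -0.271  0.07 ]
blue 2376 [320. 173.] [69. 39.] 90.0
pred flange [[320.71852242 176.22347535]]
now [0.4998 0.3507 0.2732] jaw 92.0 q6 -2.48 F [0.4 0.1 0. ] op 0.998 t 28.3
t [  89.1 -548.    21.4] a [0.003 0.004 0.035] |a|deg 2.0
[ 0.94055346  0.07192078  0.1975089   0.00254936 -1.68936734 -2.47630716]
bright 256 [484.7 238.7] [17. 17.] [ 0.446 -0.393  0.07 ]
bright 252 [447.3 239.3] [17. 17.] [ 0.446 -0.291  0.07 ]
bright 239 [438.6 199.1] [16. 17.] [ 0.558 -0.274  0.07 ]
bright 238 [470.5 201.9] [16. 17.] [ 0.549 -0.362  0.07 ]
```

Request:
drive_tool --series '[{"tx":0,"ty":-60,"tz":0,"ax":0,"ay":0,"az":0},{"tx":0,"ty":-120,"tz":0,"ax":0,"ay":0,"az":0},{"tx":0,"ty":-180,"tz":0,"ax":0,"ay":0,"az":0},{"tx":0,"ty":-240,"tz":0,"ax":0,"ay":0,"az":0},{"tx":0,"ty":-300,"tz":0,"ax":0,"ay":0,"az":0},{"tx":0,"ty":-360,"tz":0,"ax":0,"ay":0,"az":0},{"tx":0,"ty":-420,"tz":0,"ax":0,"ay":0,"az":0},{"tx":0,"ty":-480,"tz":0,"ax":0,"ay":0,"az":0}]'

```text
time: 29.28
position: [0.5158, -0.1308, 0.2708]
tcp_rot: [-0.018, 1.0, 0.001, 0.001]
force: [1.8, 0.9, 0.6]
opening: 1.002
```

Request:
drive_tool --series '[{"tx":5,"ty":-60,"tz":10,"ax":0,"ay":0,"az":0},{"tx":10,"ty":-110,"tz":20,"ax":0,"ay":0,"az":0},{"tx":15,"ty":-150,"tz":30,"ax":0,"ay":0,"az":0},{"tx":20,"ty":-190,"tz":40,"ax":0,"ay":0,"az":0},{"tx":20,"ty":-210,"tz":50,"ax":0,"ay":0,"az":0},{"tx":20,"ty":-210,"tz":50,"ax":0,"ay":0,"az":0},{"tx":20,"ty":-210,"tz":50,"ax":0,"ay":0,"az":0}]'

```text
time: 30.15
position: [0.5035, -0.3405, 0.2201]
tcp_rot: [-0.018, 1.0, 0.001, 0.001]
force: [0.1, -0.4, 0.1]
opening: 1.002
```

```bash
cat >> h.py <<'E'
def tops(s,im,zt=.07,vmin=0):
    """beaker tops from the wrist view: bright (lit top) part by circle hull"""
    out=[]
    hs=cv2.cvtColor(im,cv2.COLOR_BGR2HSV)
    m=hsv(im,(22,110,40),(34,255,255))
    for a,c,rr in blobs(m,400): out.append((a,c,rr))
    return m,out
E
python3 - <<'E'
from h import *
im,s=look("wrist","w14.png")
m,o=tops(s,im)
for a,c,rr in o: print(a,np.round(c),np.round(rr[1]),np.round(ray("wrist",c,.07,s)[0],3))
go((.446,-.393,.2),90);print(s["qpos"])
B=[(.446,-.291),(.558,-.274),(.549,-.362),(.446,-.393)]
print(np.round(proj("wrist",[(*b,.07) for b in B],s)).tolist())
E
```

```text
2510 [370. 128.] [57. 59.] [ 0.444 -0.295  0.07 ]
2495 [269. 125.] [58. 59.] [ 0.444 -0.393  0.07 ]
2151 [299. 219.] [62. 50.] [ 0.541 -0.363  0.07 ]
1884 [374. 227.] [64. 50.] [ 0.548 -0.282  0.07 ]
now [ 0.5037 -0.3404  0.2205] jaw 92.1 q6 -1.27 F [ 0.4  0.3 -0.1] op 1.001 t 30.2
t [ 59.6 -50.5  20.2] a [0.003 0.003 0.036] |a|deg 2.1
[-0.2675438   0.05996313  0.08618861 -0.00345    -1.59570523 -1.2675782 ]
[[374.0, 131.0], [380.0, 236.0], [300.0, 226.0], [270.0, 127.0]]
```

View pics/w14.png

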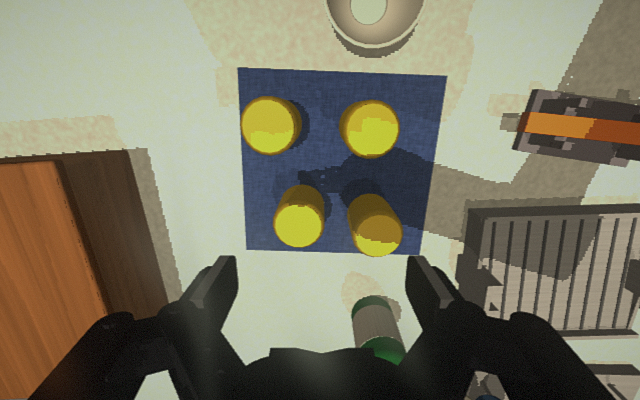

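Request:
drive_tool --series '[{"tx":30,"ty":-25,"tz":10,"ax":0,"ay":0,"az":0},{"tx":60,"ty":-50,"tz":30,"ax":0,"ay":0,"az":0},{"tx":60,"ty":-50,"tz":80,"ax":0,"ay":0,"az":0},{"tx":60,"ty":-50,"tz":130,"ax":0,"ay":0,"az":0},{"tx":60,"ty":-50,"tz":175,"ax":0,"ay":0,"az":0},{"tx":60,"ty":-50,"tz":192,"ax":0,"ay":0,"az":0},{"tx":60,"ty":-50,"tz":192,"ax":0,"ay":0,"az":0}]'

```text
time: 31.08
position: [0.4464, -0.3916, 0.0285]
tcp_rot: [-0.019, 1.0, 0.001, 0.001]
force: [0.9, 0.1, 0.1]
opening: 0.998
```

Request:
drive_tool --series '[{"tx":0,"ty":0,"tz":0,"ax":0,"ay":0,"az":0},{"tx":0,"ty":0,"tz":0,"ax":0,"ay":0,"az":0},{"tx":0,"ty":0,"tz":0,"ax":0,"ay":0,"az":0},{"tx":0,"ty":0,"tz":0,"ax":0,"ay":0,"az":0},{"tx":0,"ty":0,"tz":0,"ax":0,"ay":0,"az":0}]' --fingers 1 --force 60

```text
time: 31.7
position: [0.448, -0.3926, 0.0317]
tcp_rot: [-0.019, 1.0, -0.0, 0.003]
force: [-0.2, 0.9, 6.5]
opening: 0.658
```

Request:
drive_tool --series '[{"tx":0,"ty":0,"tz":-20,"ax":0,"ay":0,"az":0},{"tx":0,"ty":0,"tz":-60,"ax":0,"ay":0,"az":0},{"tx":0,"ty":0,"tz":-105,"ax":0,"ay":0,"az":0},{"tx":0,"ty":0,"tz":-105,"ax":0,"ay":0,"az":0}]'

```text
time: 32.2
position: [0.4492, -0.3941, 0.1436]
tcp_rot: [-0.019, 1.0, -0.003, 0.007]
force: [0.7, -0.2, -0.9]
opening: 0.661
```

```bash
python3 - <<'E'
from h import *
go((.6676,-.0734,.135),93.9)
E
```

```text
now [ 0.4492 -0.3941  0.1436] jaw 92.2 q6 -1.15 F [ 0.7 -0.2 -0.9] op 0.661 t 32.2
t [-230.2  312.3   10. ] a [-0.007  0.014 -0.03 ] |a|deg 2.0
```

Request:
drive_tool --series '[{"tx":-20,"ty":55,"tz":0,"ax":0,"ay":0,"az":0},{"tx":-40,"ty":110,"tz":0,"ax":0,"ay":0,"az":0},{"tx":-60,"ty":165,"tz":0,"ax":0,"ay":0,"az":-0.03},{"tx":-90,"ty":215,"tz":0,"ax":0,"ay":0,"az":-0.03},{"tx":-125,"ty":260,"tz":0,"ax":0,"ay":0,"az":-0.03},{"tx":-165,"ty":295,"tz":0,"ax":-0.007,"ay":0.014,"az":-0.03},{"tx":-210,"ty":312,"tz":5,"ax":-0.007,"ay":0.014,"az":-0.03},{"tx":-230,"ty":312,"tz":10,"ax":-0.007,"ay":0.014,"az":-0.03}]'

```text
time: 33.2
position: [0.6687, -0.0719, 0.1343]
tcp_rot: [-0.035, 0.999, 0.0, -0.0]
force: [-0.6, -1.4, -1.5]
opening: 0.665
```

Request:
drive_tool --series '[{"tx":0,"ty":0,"tz":0,"ax":0,"ay":0,"az":0},{"tx":0,"ty":0,"tz":0,"ax":0,"ay":0,"az":0}]'

```text
time: 33.45
position: [0.6683, -0.072, 0.1346]
tcp_rot: [-0.035, 0.999, 0.0, -0.0]
force: [-0.5, -0.2, -0.8]
opening: 0.668
```

```bash
python3 - <<'E'
from h import *
go((.6676,-.0734,.070),93.9)
im,s=look("wrist","w15.png")
E
```

```text
now [ 0.6683 -0.072   0.1346] jaw 94.0 q6 -1.69 F [-0.5 -0.2 -0.8] op 0.668 t 33.5
t [ 0.7 -1.4 64.6] a [ 0.001 -0.001  0.002] |a|deg 0.1
```

Request:
drive_tool --series '[{"tx":2,"ty":-1,"tz":25,"ax":0,"ay":-0.05,"az":0},{"tx":4,"ty":-1,"tz":50,"ax":0,"ay":-0.105,"az":0},{"tx":4,"ty":-1,"tz":62,"ax":0,"ay":-0.105,"az":0},{"tx":4,"ty":-1,"tz":67,"ax":0,"ay":-0.105,"az":0},{"tx":4,"ty":-1,"tz":68,"ax":0,"ay":-0.105,"az":0},{"tx":4,"ty":-1,"tz":68,"ax":0,"ay":-0.105,"az":0}]'

```text
time: 34.25
position: [0.665, -0.0733, 0.0679]
tcp_rot: [-0.035, 0.998, 0.002, 0.053]
force: [-0.4, -0.4, -0.5]
opening: 0.664
```

```bash
python3 - <<'E'
from h import *
go((.445,-.293,.22),93.9)
E
```

```text
now [ 0.665  -0.0733  0.0679] jaw 94.0 q6 -1.7 F [-0.4 -0.4 -0.5] op 0.664 t 34.2
t [ 217.4 -203.7 -176.2] a [0.001 0.106 0.002] |a|deg 6.1
```

Request:
drive_tool --series '[{"tx":0,"ty":0,"tz":2,"ax":0,"ay":0,"az":0},{"tx":0,"ty":0,"tz":3,"ax":0,"ay":0,"az":0},{"tx":0,"ty":0,"tz":3,"ax":0,"ay":0,"az":0}]'

```text
time: 34.62
position: [0.6657, -0.0732, 0.0658]
tcp_rot: [-0.035, 0.998, 0.002, 0.053]
force: [-2.0, 0.9, 4.4]
opening: 0.663
```

Request:
drive_tool --series '[{"tx":0,"ty":0,"tz":0,"ax":0,"ay":0,"az":0},{"tx":0,"ty":0,"tz":0,"ax":0,"ay":0,"az":0},{"tx":0,"ty":0,"tz":0,"ax":0,"ay":0,"az":0},{"tx":0,"ty":0,"tz":-10,"ax":0,"ay":0,"az":0},{"tx":0,"ty":0,"tz":-40,"ax":0,"ay":0,"az":0},{"tx":0,"ty":0,"tz":-80,"ax":0,"ay":0,"az":0},{"tx":0,"ty":0,"tz":-110,"ax":0,"ay":0,"az":0},{"tx":0,"ty":0,"tz":-120,"ax":0,"ay":0.1,"az":0}]' --fingers 0

```text
time: 35.62
position: [0.6528, -0.0746, 0.1907]
tcp_rot: [-0.035, 0.999, 0.0, 0.006]
force: [0.2, 0.3, -0.1]
opening: 0.997
```

```bash
cat >> h.py <<'E'
def status():
    """yellow blobs on top camera's centre region: bright tops"""
    im,_=look("top")
    for a,c,rr in blobs(hsv(im,(22,120,125),(34,255,255)),60):
        if c[0]>300: print("bright",a,np.round(c,1),np.round(rr[1]),"z.07",np.round(ray("top",c,.07)[0,:2],3),"z.104",np.round(ray("top",c,.104)[0,:2],3))
    return im
E
python3 - <<'E'
from h import *
status()
im,s=look("wrist","w16.png")
go((.445,-.293,.22),92)
for a,c,rr in blobs(hsv(im,(22,110,40),(34,255,255)),300): print(a,np.round(c),np.round(rr[1]),"z.104",np.round(ray("wrist",c,.104,s)[0,:2],3))
E
```

```text
bright 269 [447.4 239.4] [17. 17.] z.07 [ 0.445 -0.291] z.104 [ 0.442 -0.281]
bright 257 [451.6 194.5] [17. 17.] z.07 [ 0.571 -0.311] z.104 [ 0.564 -0.3  ]
bright 256 [471.5 201.7] [17. 17.] z.07 [ 0.55  -0.365] z.104 [ 0.543 -0.353]
now [ 0.6541 -0.0741  0.1866] jaw 94.0 q6 -1.69 F [-0.8  0.3 -0.9] op 0.997 t 35.7
t [ 223.6 -203.8  -35.2] a [0.001 0.008 0.035] |a|deg 2.1
6629 [53. 72.] [149.  75.] z.104 [ 0.566 -0.274]
1774 [322. 210.] [58. 66.] z.104 [ 0.657 -0.074]
```

Request:
drive_tool --series '[{"tx":45,"ty":-25,"tz":0,"ax":0,"ay":0,"az":0},{"tx":95,"ty":-55,"tz":0,"ax":0,"ay":0,"az":0},{"tx":140,"ty":-90,"tz":0,"ax":0,"ay":0,"az":0.02},{"tx":180,"ty":-130,"tz":0,"ax":0,"ay":0.008,"az":0.035},{"tx":210,"ty":-170,"tz":0,"ax":0,"ay":0.008,"az":0.035},{"tx":223,"ty":-200,"tz":10,"ax":0,"ay":0.008,"az":0.035},{"tx":223,"ty":-203,"tz":50,"ax":0,"ay":0.008,"az":0.035},{"tx":223,"ty":-203,"tz":80,"ax":0,"ay":0.008,"az":0.035}]'

```text
time: 36.72
position: [0.4455, -0.2924, 0.1027]
tcp_rot: [-0.017, 1.0, 0.0, 0.0]
force: [1.0, 1.4, 0.1]
opening: 1.001
```

```bash
python3 - <<'E'
from h import *
go((.445,-.293,.0285),92)
im,s=look("wrist","w17.png")
for a,c,rr in blobs(hsv(im,(22,110,100),(34,255,255)),300): print(a,np.round(c),np.round(rr[1]),"z.07",np.round(ray("wrist",c,.07,s)[0,:2],3))
E
```

```text
now [ 0.4455 -0.2924  0.1027] jaw 91.9 q6 -1.33 F [1.  1.4 0.1] op 1.001 t 36.7
t [ 0.6 -0.6 74.2] a [ 0.001  0.001 -0.002] |a|deg 0.1
3513 [319. 224.] [88. 77.] z.07 [ 0.44  -0.295]
1228 [251. 341.] [49. 72.] z.07 [ 0.536 -0.343]
```

Request:
drive_tool --series '[{"tx":0,"ty":-1,"tz":35,"ax":0,"ay":0,"az":0},{"tx":0,"ty":-1,"tz":65,"ax":0,"ay":0,"az":0},{"tx":0,"ty":-1,"tz":74,"ax":0,"ay":0,"az":0},{"tx":0,"ty":-1,"tz":74,"ax":0,"ay":0,"az":0}]'

```text
time: 37.28
position: [0.4437, -0.2919, 0.0247]
tcp_rot: [-0.017, 1.0, 0.002, -0.002]
force: [0.1, -1.1, 0.9]
opening: 1.0
```

Request:
drive_tool --series '[{"tx":0,"ty":0,"tz":0,"ax":0,"ay":0,"az":0},{"tx":0,"ty":0,"tz":0,"ax":0,"ay":0,"az":0},{"tx":0,"ty":0,"tz":0,"ax":0,"ay":0,"az":0},{"tx":0,"ty":0,"tz":0,"ax":0,"ay":0,"az":0},{"tx":0,"ty":0,"tz":0,"ax":0,"ay":0,"az":0}]' --fingers 1 --force 60

```text
time: 37.9
position: [0.445, -0.2925, 0.0269]
tcp_rot: [-0.017, 1.0, 0.001, -0.001]
force: [-0.5, 0.5, 5.9]
opening: 0.663
```

Request:
drive_tool --series '[{"tx":0,"ty":0,"tz":-20,"ax":0,"ay":0,"az":0},{"tx":0,"ty":0,"tz":-60,"ax":0,"ay":0,"az":0},{"tx":0,"ty":0,"tz":-110,"ax":0,"ay":0,"az":0},{"tx":0,"ty":0,"tz":-110,"ax":0,"ay":0,"az":0}]'

```text
time: 38.4
position: [0.4472, -0.2937, 0.1422]
tcp_rot: [-0.017, 1.0, -0.001, 0.003]
force: [0.4, 0.5, -2.3]
opening: 0.657
```

```bash
python3 - <<'E'
from h import *
go((.6580,.0222,.145),93.9)
E
```

```text
now [ 0.4472 -0.2937  0.1422] jaw 92.0 q6 -1.33 F [ 0.4  0.5 -2.3] op 0.657 t 38.4
t [-221.5  308.5   -1.9] a [-0.002  0.007 -0.034] |a|deg 2.0
```

Request:
drive_tool --series '[{"tx":-40,"ty":40,"tz":-8,"ax":0,"ay":0,"az":0},{"tx":-75,"ty":80,"tz":-15,"ax":0,"ay":0,"az":0},{"tx":-105,"ty":125,"tz":-18,"ax":0,"ay":0,"az":-0.02},{"tx":-130,"ty":175,"tz":-18,"ax":0,"ay":0,"az":-0.034},{"tx":-150,"ty":225,"tz":-18,"ax":0,"ay":0,"az":-0.034},{"tx":-170,"ty":275,"tz":-18,"ax":0,"ay":0.007,"az":-0.034},{"tx":-200,"ty":308,"tz":-18,"ax":0,"ay":0.007,"az":-0.034},{"tx":-221,"ty":308,"tz":-2,"ax":0,"ay":0.007,"az":-0.034}]'

```text
time: 39.4
position: [0.6587, 0.0247, 0.145]
tcp_rot: [-0.036, 0.999, -0.001, 0.0]
force: [0.2, -0.6, -0.8]
opening: 0.665
```

Request:
drive_tool --series '[{"tx":0,"ty":0,"tz":0,"ax":0,"ay":0,"az":0},{"tx":0,"ty":0,"tz":0,"ax":0,"ay":0,"az":0}]'

```text
time: 39.65
position: [0.6583, 0.0246, 0.1445]
tcp_rot: [-0.036, 0.999, -0.001, -0.0]
force: [-0.7, -0.2, -1.4]
opening: 0.659
```

```bash
python3 - <<'E'
from h import *
go((.6580,.0222,.0657),93.9)
E
```

```text
now [0.6583 0.0246 0.1445] jaw 94.1 q6 -1.84 F [-0.7 -0.2 -1.4] op 0.659 t 39.6
t [ 0.5 -2.3 78.8] a [-0.001 -0.     0.004] |a|deg 0.2
```

Request:
drive_tool --series '[{"tx":0,"ty":-2,"tz":25,"ax":0,"ay":-0.05,"az":0},{"tx":1,"ty":-2,"tz":50,"ax":0,"ay":-0.105,"az":0},{"tx":1,"ty":-2,"tz":70,"ax":0,"ay":-0.105,"az":0},{"tx":1,"ty":-2,"tz":79,"ax":0,"ay":-0.105,"az":0},{"tx":1,"ty":-2,"tz":83,"ax":0,"ay":-0.105,"az":0},{"tx":1,"ty":-2,"tz":85,"ax":0,"ay":-0.105,"az":0},{"tx":1,"ty":-2,"tz":85,"ax":0,"ay":-0.105,"az":0}]'

```text
time: 40.52
position: [0.6581, 0.0224, 0.0609]
tcp_rot: [-0.036, 0.998, 0.001, 0.053]
force: [-2.8, -0.4, 3.2]
opening: 0.664
```

```bash
python3 - <<'E'
from h import *
go((.6580,.0222,.0657),93.9)
E
```

```text
now [0.6581 0.0224 0.0609] jaw 94.1 q6 -1.86 F [-2.8 -0.4  3.2] op 0.664 t 40.5
t [-0.4 -0.2 -4.8] a [-0.001  0.106  0.004] |a|deg 6.1
```

Request:
drive_tool --series '[{"tx":0,"ty":0,"tz":0,"ax":0,"ay":0,"az":0},{"tx":0,"ty":0,"tz":0,"ax":0,"ay":0,"az":0},{"tx":0,"ty":0,"tz":0,"ax":0,"ay":0,"az":0},{"tx":0,"ty":0,"tz":-10,"ax":0,"ay":0,"az":0},{"tx":0,"ty":0,"tz":-40,"ax":0,"ay":0,"az":0},{"tx":0,"ty":0,"tz":-80,"ax":0,"ay":0,"az":0},{"tx":0,"ty":0,"tz":-115,"ax":0,"ay":0,"az":0},{"tx":0,"ty":0,"tz":-125,"ax":0,"ay":0.1,"az":0}]' --fingers 0.15

```text
time: 41.52
position: [0.645, 0.0215, 0.1911]
tcp_rot: [-0.036, 0.999, -0.0, 0.006]
force: [0.0, 0.6, 0.6]
opening: 0.847
```

```bash
python3 - <<'E'
from h import *
status()
im,s=look("wrist","w18.png")
go((.545,-.31,.19),159)
for a,c,rr in blobs(hsv(im,(22,110,40),(34,255,255)),300): print(a,np.round(c),np.round(rr[1]),"z.104",np.round(ray("wrist",c,.104,s)[0,:2],3))
E
```

```text
bright 275 [366.4 161.4] [17. 18.] z.07 [ 0.67  -0.076] z.104 [ 0.66  -0.072]
bright 259 [451.6 194.5] [17. 17.] z.07 [ 0.571 -0.311] z.104 [ 0.564 -0.3  ]
bright 257 [471.4 201.7] [17. 17.] z.07 [ 0.55  -0.364] z.104 [ 0.543 -0.353]
now [0.6462 0.0219 0.187 ] jaw 94.1 q6 -1.84 F [-0.2 -0.6 -0.7] op 0.851 t 41.6
t [ 124.6 -323.8   -3.6] a [-0.005  0.006 -1.133] |a|deg 64.9
3914 [215. 207.] [65. 85.] z.104 [ 0.653 -0.067]
1334 [320. 220.] [50. 64.] z.104 [0.658 0.02 ]
1148 [16. 86.] [39. 58.] z.104 [ 0.569 -0.208]
330 [316. 192.] [21. 38.] z.104 [0.634 0.016]
```

Request:
drive_tool --series '[{"tx":30,"ty":-30,"tz":-10,"ax":0,"ay":0,"az":-0.14},{"tx":60,"ty":-75,"tz":-15,"ax":0,"ay":0,"az":-0.28},{"tx":90,"ty":-120,"tz":-15,"ax":0,"ay":0,"az":-0.42},{"tx":115,"ty":-170,"tz":-15,"ax":0,"ay":0,"az":-0.56},{"tx":123,"ty":-220,"tz":-15,"ax":0,"ay":0,"az":-0.7},{"tx":123,"ty":-270,"tz":-15,"ax":0,"ay":0,"az":-0.84},{"tx":123,"ty":-320,"tz":-15,"ax":0,"ay":0,"az":-0.98},{"tx":123,"ty":-370,"tz":-15,"ax":0,"ay":0,"az":-1.133}]' --fingers 0

```text
time: 42.62
position: [0.5496, -0.3575, 0.2012]
tcp_rot: [-0.568, 0.823, -0.003, 0.003]
force: [0.2, 0.3, 1.0]
opening: 1.0
```

Request:
drive_tool --series '[{"tx":0,"ty":0,"tz":0,"ax":0,"ay":0,"az":0},{"tx":0,"ty":0,"tz":0,"ax":0,"ay":0,"az":0}]'

```text
time: 42.88
position: [0.5493, -0.3575, 0.2006]
tcp_rot: [-0.568, 0.823, -0.003, 0.003]
force: [0.2, -0.6, -0.1]
opening: 1.002
```

```bash
python3 - <<'E'
from h import *
im,s=look("wrist","w19.png")
go((.55,-.3645,.028),159)
print("pred",np.round(proj("wrist",[(.571,-.311,.07),(.55,-.3645,.07)],s)).tolist())
for a,c,rr in blobs(hsv(im,(22,110,40),(34,255,255)),300): print(a,np.round(c),np.round(cv2.boxPoints(rr)).tolist(),np.round(ray("wrist",c,.07,s)[0,:2],3))
cv2.imwrite("pics/m19.png",im)
E
```

```text
now [ 0.5495 -0.3569  0.2011] jaw 159.3 q6 -0.09 F [-0.7  0.5  0.1] op 1.003 t 42.9
t [  7.3  -1.6 173.1] a [-0.009  0.002  0.004] |a|deg 0.6
pred [[319.0, 240.0], [320.0, 186.0]]
3957 [320. 199.] [[292.0, 259.0], [292.0, 145.0], [348.0, 145.0], [348.0, 259.0]] [ 0.555 -0.352]
```

Request:
drive_tool --series '[{"tx":7,"ty":-1,"tz":45,"ax":0,"ay":0,"az":0},{"tx":7,"ty":-1,"tz":90,"ax":0,"ay":0,"az":0},{"tx":7,"ty":-1,"tz":135,"ax":0,"ay":0,"az":0},{"tx":7,"ty":-1,"tz":165,"ax":0,"ay":0,"az":0},{"tx":7,"ty":-1,"tz":172,"ax":0,"ay":0,"az":0},{"tx":7,"ty":-1,"tz":172,"ax":0,"ay":0,"az":0}]'

```text
time: 43.68
position: [0.5502, -0.3636, 0.0303]
tcp_rot: [-0.569, 0.823, -0.004, 0.004]
force: [-0.7, -0.5, 0.7]
opening: 1.001
```

Request:
drive_tool --series '[{"tx":0,"ty":0,"tz":0,"ax":0,"ay":0,"az":0},{"tx":0,"ty":0,"tz":0,"ax":0,"ay":0,"az":0},{"tx":0,"ty":0,"tz":0,"ax":0,"ay":0,"az":0},{"tx":0,"ty":0,"tz":0,"ax":0,"ay":0,"az":0},{"tx":0,"ty":0,"tz":0,"ax":0,"ay":0,"az":0}]' --fingers 1 --force 60

```text
time: 44.3
position: [0.5515, -0.3643, 0.0331]
tcp_rot: [-0.569, 0.822, -0.006, 0.005]
force: [-1.2, 0.8, 5.5]
opening: 0.657
```

Request:
drive_tool --series '[{"tx":0,"ty":0,"tz":-20,"ax":0,"ay":0,"az":0},{"tx":0,"ty":0,"tz":-60,"ax":0,"ay":0,"az":0},{"tx":0,"ty":0,"tz":-110,"ax":0,"ay":0,"az":0},{"tx":0,"ty":0,"tz":-110,"ax":0,"ay":0,"az":0}]'

```text
time: 44.8
position: [0.552, -0.3653, 0.151]
tcp_rot: [-0.569, 0.822, -0.011, 0.007]
force: [-0.2, -0.7, -1.2]
opening: 0.661
```

```bash
python3 - <<'E'
from h import *
go((.5782,.0168,.145),93.9)
status()
E
```

```text
now [ 0.552  -0.3653  0.151 ] jaw 159.3 q6 -0.08 F [-0.2 -0.7 -1.2] op 0.661 t 44.8
t [-366.7  110.5    3. ] a [-0.023  0.014  1.142] |a|deg 65.4
bright 278 [331.8 163.5] [17. 18.] z.07 [0.665 0.022] z.104 [0.655 0.023]
bright 103 [366.3 156.7] [ 8. 18.] z.07 [ 0.684 -0.076] z.104 [ 0.673 -0.073]
```

Request:
drive_tool --series '[{"tx":-45,"ty":25,"tz":-5,"ax":0,"ay":0,"az":0.14},{"tx":-95,"ty":45,"tz":-8,"ax":0,"ay":0,"az":0.28},{"tx":-145,"ty":60,"tz":-8,"ax":0,"ay":0,"az":0.43},{"tx":-195,"ty":75,"tz":-8,"ax":-0.01,"ay":0,"az":0.57},{"tx":-245,"ty":88,"tz":-8,"ax":-0.01,"ay":0,"az":0.71},{"tx":-295,"ty":98,"tz":-8,"ax":-0.01,"ay":0.01,"az":0.86},{"tx":-340,"ty":106,"tz":-5,"ax":-0.02,"ay":0.014,"az":1.0},{"tx":-367,"ty":110,"tz":0,"ax":-0.023,"ay":0.014,"az":1.142}]'

```text
time: 45.85
position: [0.5775, 0.02, 0.1448]
tcp_rot: [-0.032, 0.999, 0.002, -0.003]
force: [0.9, -0.4, -0.4]
opening: 0.656
```

Request:
drive_tool --series '[{"tx":0,"ty":0,"tz":0,"ax":0,"ay":0,"az":0},{"tx":0,"ty":0,"tz":0,"ax":0,"ay":0,"az":0}]'

```text
time: 46.1
position: [0.5772, 0.0196, 0.1445]
tcp_rot: [-0.033, 0.999, 0.002, -0.003]
force: [-0.1, 0.0, -0.3]
opening: 0.663
```

```bash
python3 - <<'E'
from h import *
go((.5785,.0168,.0588),93.9)
E
```

```text
now [0.5772 0.0196 0.1445] jaw 93.8 q6 -1.88 F [-0.1  0.  -0.3] op 0.663 t 46.1
t [-1.7 -3.1 85.7] a [ 0.003 -0.006 -0.002] |a|deg 0.4
```

Request:
drive_tool --series '[{"tx":-1,"ty":-3,"tz":25,"ax":0,"ay":-0.05,"az":0},{"tx":-1,"ty":-3,"tz":50,"ax":0,"ay":-0.11,"az":0},{"tx":-1,"ty":-3,"tz":70,"ax":0,"ay":-0.11,"az":0},{"tx":-1,"ty":-3,"tz":80,"ax":0,"ay":-0.11,"az":0},{"tx":-1,"ty":-3,"tz":85,"ax":0,"ay":-0.11,"az":0},{"tx":-1,"ty":-3,"tz":87,"ax":0,"ay":-0.11,"az":0},{"tx":-1,"ty":-3,"tz":87,"ax":0,"ay":-0.11,"az":0}]'

```text
time: 46.98
position: [0.5783, 0.0165, 0.059]
tcp_rot: [-0.033, 0.998, 0.003, 0.052]
force: [-2.8, -1.3, 4.2]
opening: 0.659
```

```bash
python3 - <<'E'
from h import *
go((.5785,.0168,.0588),93.9)
E
```

```text
now [0.5783 0.0165 0.059 ] jaw 93.8 q6 -1.91 F [-2.8 -1.3  4.2] op 0.659 t 47.0
t [-0.2  0.3  0.2] a [ 0.002  0.105 -0.002] |a|deg 6.0
```

Contact; release, then find the last beaker.

Request:
drive_tool --series '[{"tx":0,"ty":0,"tz":0,"ax":0,"ay":0,"az":0},{"tx":0,"ty":0,"tz":0,"ax":0,"ay":0,"az":0},{"tx":0,"ty":0,"tz":0,"ax":0,"ay":0,"az":0},{"tx":0,"ty":0,"tz":-10,"ax":0,"ay":0,"az":0},{"tx":0,"ty":0,"tz":-40,"ax":0,"ay":0,"az":0},{"tx":0,"ty":0,"tz":-80,"ax":0,"ay":0,"az":0},{"tx":0,"ty":0,"tz":-120,"ax":0,"ay":0,"az":0},{"tx":0,"ty":0,"tz":-130,"ax":0,"ay":0.1,"az":0}]' --fingers 0.15

```text
time: 47.98
position: [0.5651, 0.0152, 0.1942]
tcp_rot: [-0.034, 0.999, 0.002, 0.006]
force: [0.7, 0.6, -0.1]
opening: 0.846
```

```bash
python3 - <<'E'
from h import *
status()
go((.571,-.312,.19),92)
E
```

```text
bright 253 [451.7 194.5] [17. 17.] z.07 [ 0.571 -0.311] z.104 [ 0.564 -0.301]
bright 115 [370.7 162.6] [ 9. 16.] z.07 [ 0.666 -0.088] z.104 [ 0.656 -0.084]
now [0.5658 0.0154 0.1925] jaw 93.9 q6 -1.88 F [-3.6  0.2 -0.9] op 0.852 t 48.0
t [  16.8 -327.     1.4] a [0.003 0.004 0.032] |a|deg 1.9
```

Request:
drive_tool --series '[{"tx":15,"ty":-50,"tz":0,"ax":0,"ay":0,"az":0},{"tx":25,"ty":-105,"tz":0,"ax":0,"ay":0,"az":0},{"tx":25,"ty":-160,"tz":0,"ax":0,"ay":0,"az":0.03},{"tx":25,"ty":-215,"tz":0,"ax":0,"ay":0,"az":0.03},{"tx":22,"ty":-265,"tz":0,"ax":0,"ay":0,"az":0.03},{"tx":17,"ty":-310,"tz":0,"ax":0,"ay":0,"az":0.03},{"tx":17,"ty":-327,"tz":20,"ax":0,"ay":0,"az":0.03},{"tx":17,"ty":-327,"tz":70,"ax":0,"ay":0,"az":0.03}]' --fingers 0

```text
time: 49.02
position: [0.5721, -0.3134, 0.1225]
tcp_rot: [-0.018, 1.0, 0.001, 0.004]
force: [0.2, 0.1, -0.3]
opening: 0.998
```

```bash
python3 - <<'E'
from h import *
im,s=look("wrist","w20.png")
go((.571,-.312,.028),92)
print("pred",np.round(proj("wrist",[(.571,-.312,.07)],s)).tolist())
for a,c,rr in blobs(hsv(im,(22,110,40),(34,255,255)),300): print(a,np.round(c),np.round(rr[0]),np.round(rr[1]))
E
```

```text
now [ 0.5683 -0.3102  0.1115] jaw 92.0 q6 -1.34 F [-0.7  0.6 -8. ] op 0.999 t 49.1
t [-2.9 -2.6 83.5] a [ 0.009 -0.004  0.001] |a|deg 0.6
pred [[324.0, 219.0]]
4933 [602. 333.] [605. 328.] [132.  73.]
2757 [320. 205.] [319. 205.] [80. 77.]
```

Request:
drive_tool --series '[{"tx":-3,"ty":-3,"tz":40,"ax":0,"ay":0,"az":0},{"tx":-3,"ty":-3,"tz":75,"ax":0,"ay":0,"az":0},{"tx":-3,"ty":-3,"tz":83,"ax":0,"ay":0,"az":0},{"tx":-3,"ty":-3,"tz":83,"ax":0,"ay":0,"az":0}]'

```text
time: 49.58
position: [0.5714, -0.3122, 0.0295]
tcp_rot: [-0.018, 1.0, 0.004, -0.002]
force: [0.1, -0.6, 0.5]
opening: 1.001
```

Request:
drive_tool --series '[{"tx":0,"ty":0,"tz":0,"ax":0,"ay":0,"az":0},{"tx":0,"ty":0,"tz":0,"ax":0,"ay":0,"az":0},{"tx":0,"ty":0,"tz":0,"ax":0,"ay":0,"az":0},{"tx":0,"ty":0,"tz":0,"ax":0,"ay":0,"az":0},{"tx":0,"ty":0,"tz":0,"ax":0,"ay":0,"az":0}]' --fingers 1 --force 60

```text
time: 50.2
position: [0.5729, -0.3127, 0.0324]
tcp_rot: [-0.019, 1.0, 0.003, -0.0]
force: [0.1, 1.2, 6.2]
opening: 0.664
```

Request:
drive_tool --series '[{"tx":0,"ty":0,"tz":-20,"ax":0,"ay":0,"az":0},{"tx":0,"ty":0,"tz":-60,"ax":0,"ay":0,"az":0},{"tx":0,"ty":0,"tz":-110,"ax":0,"ay":0,"az":0},{"tx":0,"ty":0,"tz":-110,"ax":0,"ay":0,"az":0}]'

```text
time: 50.7
position: [0.575, -0.3147, 0.1501]
tcp_rot: [-0.019, 1.0, 0.001, 0.005]
force: [-0.2, 1.4, -1.7]
opening: 0.657
```

```bash
python3 - <<'E'
from h import *
go((.585,-.079,.145),93.9)
E
```

```text
now [ 0.575  -0.3147  0.1501] jaw 92.1 q6 -1.33 F [-0.2  1.4 -1.7] op 0.657 t 50.7
t [-18.7 235.2   5.7] a [ 0.002  0.01  -0.031] |a|deg 1.9
```

Request:
drive_tool --series '[{"tx":5,"ty":45,"tz":-5,"ax":0,"ay":0,"az":0},{"tx":5,"ty":95,"tz":-8,"ax":0,"ay":0,"az":0},{"tx":0,"ty":145,"tz":-8,"ax":0,"ay":0,"az":-0.03},{"tx":-10,"ty":190,"tz":-5,"ax":0,"ay":0.01,"az":-0.031},{"tx":-18,"ty":225,"tz":0,"ax":0.002,"ay":0.01,"az":-0.031},{"tx":-18.5,"ty":235,"tz":5,"ax":0.002,"ay":0.01,"az":-0.031},{"tx":-18.5,"ty":235,"tz":5,"ax":0.002,"ay":0.01,"az":-0.031},{"tx":-18.5,"ty":235,"tz":5,"ax":0.002,"ay":0.01,"az":-0.031}]'

```text
time: 51.7
position: [0.5847, -0.0802, 0.1461]
tcp_rot: [-0.034, 0.999, -0.0, 0.0]
force: [0.5, 0.1, -1.4]
opening: 0.661
```

```bash
python3 - <<'E'
from h import *
go((.585,-.079,.0585),93.9)
E
```

```text
now [ 0.5847 -0.0802  0.1461] jaw 93.8 q6 -1.71 F [ 0.5  0.1 -1.4] op 0.661 t 51.7
t [-0.3  1.2 87.6] a [-0.001  0.    -0.001] |a|deg 0.1
```

Request:
drive_tool --series '[{"tx":0,"ty":1,"tz":25,"ax":0,"ay":-0.05,"az":0},{"tx":0,"ty":1,"tz":50,"ax":0,"ay":-0.105,"az":0},{"tx":0,"ty":1,"tz":70,"ax":0,"ay":-0.105,"az":0},{"tx":0,"ty":1,"tz":82,"ax":0,"ay":-0.105,"az":0},{"tx":0,"ty":1,"tz":87,"ax":0,"ay":-0.105,"az":0},{"tx":0,"ty":1,"tz":89,"ax":0,"ay":-0.105,"az":0},{"tx":0,"ty":1,"tz":89,"ax":0,"ay":-0.105,"az":0}]'

```text
time: 52.58
position: [0.5852, -0.0795, 0.0581]
tcp_rot: [-0.034, 0.998, 0.001, 0.053]
force: [-0.9, -1.3, 1.3]
opening: 0.661
```

```bash
python3 - <<'E'
from h import *
go((.585,-.079,.0585),93.9)
E
```

```text
now [ 0.5852 -0.0795  0.0581] jaw 93.8 q6 -1.72 F [-0.9 -1.3  1.3] op 0.661 t 52.6
t [ 0.1  0.6 -0.4] a [-0.001  0.106 -0.001] |a|deg 6.1
```

Request:
drive_tool --series '[{"tx":0,"ty":0,"tz":0,"ax":0,"ay":0,"az":0},{"tx":0,"ty":0,"tz":0,"ax":0,"ay":0,"az":0},{"tx":0,"ty":0,"tz":0,"ax":0,"ay":0,"az":0},{"tx":0,"ty":0,"tz":-10,"ax":0,"ay":0,"az":0},{"tx":0,"ty":0,"tz":-40,"ax":0,"ay":0,"az":0},{"tx":0,"ty":0,"tz":-80,"ax":0,"ay":0,"az":0},{"tx":0,"ty":0,"tz":-120,"ax":0,"ay":0,"az":0},{"tx":0,"ty":0,"tz":-160,"ax":0,"ay":0.1,"az":0}]' --fingers 0.15

```text
time: 53.58
position: [0.567, -0.0808, 0.2204]
tcp_rot: [-0.034, 0.999, -0.0, 0.003]
force: [0.8, -0.1, 1.2]
opening: 0.848
```

Request:
drive_tool --series '[{"tx":20,"ty":45,"tz":-10,"ax":0,"ay":0,"az":0},{"tx":40,"ty":90,"tz":-20,"ax":0,"ay":0,"az":0},{"tx":60,"ty":135,"tz":-20,"ax":0,"ay":0,"az":0},{"tx":80,"ty":180,"tz":-20,"ax":0,"ay":0,"az":0},{"tx":100,"ty":225,"tz":-20,"ax":0,"ay":0,"az":0},{"tx":115,"ty":265,"tz":-20,"ax":0,"ay":0,"az":0},{"tx":115,"ty":280,"tz":-20,"ax":0,"ay":0,"az":0},{"tx":115,"ty":280,"tz":-20,"ax":0,"ay":0,"az":0}]'

```text
time: 54.58
position: [0.4333, 0.1914, 0.2396]
tcp_rot: [-0.034, 0.999, -0.0, 0.004]
force: [0.2, -0.2, 0.4]
opening: 0.849
```

```bash
python3 - <<'E'
from h import *
im=status()
i2,s=look("wrist","w21.png")
i3,_=look("scene","s21.png")
for a,c,rr in blobs(hsv(i2,(0,150,90),(8,255,255)),40): print("red",a,np.round(c),np.round(rr[1]),np.round(ray("wrist",rr[0],.110,s)[0],4))
go((.4447,.190,.13),90)
A=cv2.resize(im[120:300,180:500],None,fx=1.8,fy=1.8,interpolation=cv2.INTER_CUBIC)
B=cv2.resize(i3[140:290,180:440],(576,332),interpolation=cv2.INTER_CUBIC)[:275]
cv2.imwrite("pics/end1.png",cv2.convertScaleAbs(np.vstack([A,B]),alpha=1.5))
E
```

```text
bright 276 [334.  193.5] [17. 18.] z.07 [0.578 0.017] z.104 [0.571 0.018]
bright 270 [331.8 163.5] [17. 18.] z.07 [0.665 0.022] z.104 [0.655 0.023]
bright 270 [369.4 190.2] [18. 17.] z.07 [ 0.586 -0.082] z.104 [ 0.579 -0.078]
bright 268 [366.3 161.4] [17. 17.] z.07 [ 0.67  -0.076] z.104 [ 0.66  -0.072]
red 980 [320. 200.] [34. 34.] [0.4437 0.1899 0.11  ]
red 322 [249. 325.] [53.  7.] [0.5971 0.1173 0.11  ]
now [0.4338 0.1901 0.2395] jaw 93.8 q6 -2.35 F [ 1.  -0.1  0.8] op 0.856 t 54.7
t [-10.2  -0.6 109.6] a [-0.001  0.007  0.066] |a|deg 3.8
```

View pics/end1.png

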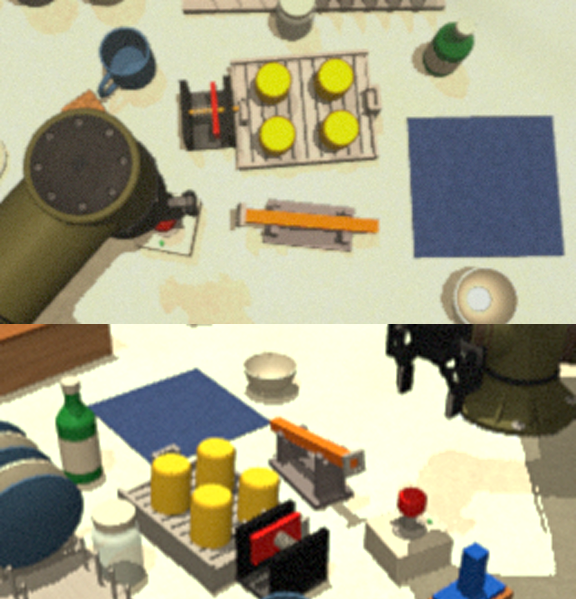

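Request:
drive_tool --series '[{"tx":-10,"ty":0,"tz":30,"ax":0,"ay":0,"az":0},{"tx":-10,"ty":0,"tz":60,"ax":0,"ay":0,"az":0},{"tx":-10,"ty":0,"tz":100,"ax":0,"ay":0,"az":0},{"tx":-10,"ty":0,"tz":110,"ax":0,"ay":0,"az":0},{"tx":-10,"ty":0,"tz":110,"ax":0,"ay":0,"az":0},{"tx":-10,"ty":0,"tz":110,"ax":0,"ay":0,"az":0},{"tx":-10,"ty":0,"tz":110,"ax":0,"ay":0,"az":0},{"tx":-10,"ty":0,"tz":110,"ax":0,"ay":0,"az":0}]' --fingers 1 --force 40

```text
time: 55.72
position: [0.4447, 0.1909, 0.1303]
tcp_rot: [-0.033, 0.999, -0.0, 0.004]
force: [0.5, 0.2, 0.0]
opening: -0.006
```

```bash
python3 - <<'E'
from h import *
go((.4447,.190,.088),93.8)
E
```

```text
now [0.4447 0.1909 0.1303] jaw 93.8 q6 -2.33 F [0.5 0.2 0. ] op -0.006 t 55.7
t [ 0.4 -0.8 42.3] a [-0.001  0.008 -0.   ] |a|deg 0.5
```

Request:
drive_tool --series '[{"tx":0,"ty":-1,"tz":10,"ax":0,"ay":0,"az":0},{"tx":0,"ty":-1,"tz":18,"ax":0,"ay":0,"az":0},{"tx":0,"ty":-1,"tz":25,"ax":0,"ay":0,"az":0},{"tx":0,"ty":-1,"tz":31,"ax":0,"ay":0,"az":0},{"tx":0,"ty":-1,"tz":36,"ax":0,"ay":0,"az":0},{"tx":0,"ty":-1,"tz":40,"ax":0,"ay":0,"az":0},{"tx":0,"ty":-1,"tz":43,"ax":0,"ay":0,"az":0},{"tx":0,"ty":-1,"tz":43,"ax":0,"ay":0,"az":0}]'

```text
time: 56.72
position: [0.4453, 0.1898, 0.0881]
tcp_rot: [-0.033, 0.999, -0.0, 0.004]
force: [-3.1, -0.3, 6.4]
opening: 0.002
```

```bash
python3 - <<'E'
from h import *
go((.4447,.190,.088),93.8)
E
```

```text
now [0.4453 0.1898 0.0881] jaw 93.8 q6 -2.33 F [-3.1 -0.3  6.4] op 0.002 t 56.7
t [0.6 0.2 0.1] a [-0.001  0.008  0.   ] |a|deg 0.5
```

Request:
drive_tool --series '[{"tx":0,"ty":0,"tz":2,"ax":0,"ay":0,"az":0},{"tx":0,"ty":0,"tz":3,"ax":0,"ay":0,"az":0},{"tx":0,"ty":0,"tz":3,"ax":0,"ay":0,"az":0},{"tx":0,"ty":0,"tz":3,"ax":0,"ay":0,"az":0}]'

```text
time: 57.22
position: [0.4455, 0.1898, 0.088]
tcp_rot: [-0.033, 0.999, -0.0, 0.005]
force: [-11.9, -2.1, 16.8]
opening: -0.001
```

Request:
drive_tool --series '[{"tx":0,"ty":0,"tz":-10,"ax":0,"ay":0,"az":0},{"tx":0,"ty":0,"tz":-40,"ax":0,"ay":0,"az":0},{"tx":0,"ty":0,"tz":-90,"ax":0,"ay":0,"az":0},{"tx":0,"ty":0,"tz":-130,"ax":0,"ay":0,"az":0},{"tx":0,"ty":0,"tz":-150,"ax":0,"ay":0,"az":0},{"tx":0,"ty":0,"tz":-150,"ax":0,"ay":0,"az":0}]'

```text
time: 57.98
position: [0.4448, 0.1903, 0.2396]
tcp_rot: [-0.033, 0.999, 0.001, 0.006]
force: [-0.5, 0.2, 0.3]
opening: -0.001
```

```bash
python3 - <<'E'
from h import *
i2,s=look("wrist","w22.png")
for a,c,rr in blobs(hsv(i2,(0,150,90),(8,255,255)),40): print("red",a,np.round(c),np.round(rr[1]))
print("pred home",proj("wrist",[(.4447,.19,.088)],s),"out",proj("wrist",[(.4447,.19,.110)],s))
for a,c,rr in blobs(hsv(i2,(105,120,40),(120,255,255)),300): print("blue",a,np.round(c))
print("pred fork flange",proj("wrist",[(.5,.3505,.085)],s))
status();go((.4447,.19,.2),93.8)
E
```

```text
red 978 [321. 181.] [35. 34.]
pred home [[321.13358165 184.00833694]] out [[321.15974733 189.96290338]]
blue 3356 [465. 242.]
pred fork flange [[460.04274889 239.7230744 ]]
bright 277 [334.1 193.5] [17. 18.] z.07 [0.578 0.017] z.104 [0.571 0.018]
bright 272 [369.3 190.2] [18. 18.] z.07 [ 0.586 -0.082] z.104 [ 0.579 -0.078]
bright 270 [331.7 163.4] [17. 18.] z.07 [0.665 0.022] z.104 [0.655 0.023]
bright 268 [366.3 161.4] [17. 18.] z.07 [ 0.67  -0.076] z.104 [ 0.66  -0.072]
now [0.4439 0.1899 0.237 ] jaw 93.8 q6 -2.33 F [-0.6 -0.  -0.5] op -0.002 t 58.1
t [-0.5  0.  37. ] a [-0.001  0.009  0.001] |a|deg 0.5
```

All checks pass; the knob stopped rigidly at home.

```bash
python3 -c "
from bench import robot
print(robot.hand_in())"
```

```text
the job is handed in; nothing more can be done
None
```

The whole job is done and handed in at about 58 s of the 210 s limit; the hand-in itself reports no verdict.

**What I did:**
- I pulled the knob out to its stop and drove the fork down the slot until its flange landed on the black wall. I then lifted the guard bar off and laid it in the sloped rest, lug end up.
- I hung the fork back in its stand and set all four beakers on the tray. One beaker had been knocked against its neighbour partway through, so I found the pair again and gripped across the line between them.
- Last, I pushed the knob home.

**What the last checks showed:**
- **Knob:** the push stopped hard with the fingertips at 88 mm, which is the height of the head's top when home. The final wrist view put it within about 3 px of the home position.
- **Beakers:** all four were upright on the tray in the last look, about 40 mm from the middle in x and 48 mm in y.
- **Guard:** just after release it lay within about 2 px of where it should sit in both notches.
- **Fork and red plate:** the fork was hanging in its stand, about 5 px from the rough prediction. The picture taken before the knob push showed the red plate back near its home place, judged by eye only.

No check failed. I did not measure the spring bar's value, and I only glanced at the other crockery in the pictures; nothing looked moved.

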